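# Nip up the impeller nut down the suction neck of a wash-water pump

## Robot

A 6-joint arm with a two-finger parallel gripper is mounted at the origin on the work surface. World frame = base frame: x ahead of the robot, y to its left, z up, the work surface at z = 0. Lengths are in m, angles in degrees, forces in N, time in s.
With the tool pointing down it reaches from about 0.4 to 0.825 m from the base axis. Payload 7 kg.
Tool frame: the origin (TCP) lies midway between the tips of the shut fingers; the grasp point (between the pads) lies 19 mm behind it (ctrl.grasp_offset is the distance from the TCP to the grasp point, in m); z points along the fingers, x is the direction in which the jaws open and shut, and the axes are right-handed (so a half turn about z gives the same grasp; the last joint's range is limited). The gripper opens to 88 mm and grips with 3 to 60 N. Pads are 19 mm wide; open, the fingers measure 130 mm over their backs; the gripper's body (78 mm by 193 mm) begins 47 mm behind the grasp point.
Start: joints at [-46.576, 20.546, 0.682, 0, -70.136, -16.507], TCP at [0.306, -0.602, 0.227] pointing down, gripper open.
Joint ranges: [-176.03, 176.03], [-82.01, 121.73], [-58.28, 71.71], [-173.87, 95.51], [-174.79, -0.11], [-173.66, 173.66]. Speed limits (degrees/s): [136.94, 136.94, 172.46, 180, 180, 180].

## Interface

Orientations are given as [roll, pitch, yaw] about the fixed x, y, z axes, in that order (R = Rz(yaw) Ry(pitch) Rx(roll)).
In Python, from plant import sensors, snapshot, order, ctrl gives the robot as it stands.
- The arm moves only by the tool send_rows, never from a script. Its argument "commands" is a list of rows, each a list of 3 entries, a list of its own where there are three numbers: the closure, from 0 (fully open) to 1 (shut), then the shift along the world's x, y, z in units of 0.25 m (1.0 is 0.25 m), then the turn, a rotation vector about the world's x, y, z in units of 360 degrees (1.0 is 360 degrees). In form: [[hand, [x, y, z], [ax, ay, az]], ...]. A call has 1 to 12 rows; each row shifts and turns the pose as measured when the row begins; what a row does not reach is not made up. A row lasts 1/10 s, in which the tool goes at most 50 mm and 8.59 degrees, less where a joint would pass 70% of its speed; a pose out of reach is approached as far as the arm can. A call with a number of a shift or a turn outside -1 to 1 is refused whole. A call with a gripper value outside its range is refused whole. The fingers move at their own pace and stop on an object; the grip force is fixed at half the most. Time passes only in rows, so rows that do not move let the fingers close. It gives the time, the measured TCP pose, the force and the opening at its end, in the units of the state.
- sensors.get_obs(): the state, without advancing time (a new reading comes with each control period).
- snapshot(name): name is "scene" or "top" or "wrist"; returns a dict with "color" (480x640x3 uint8, blue, green, red), "z_map" (480x640 float32, m along the optical axis (not along the pixel's ray), 0 where there is no reading), "mtx" (3x3 intrinsics, pixels), "xyz" and "attitude" of the camera in the world. Camera axes: x right, y down, z forward; pixel columns grow to the right and rows downward; lengths in m; the calibration is good to about 2 mm. The wrist camera is an equidistant fisheye: a pixel r from the principal point sees the ray r / f radians off the axis. A picture is of the moment at which its call begins.
- order.close_job(): hands the job in, once; it reports no verdict.
The state is a dict: "clock": time; "joint_pos": joint angles; "qvel": joint speeds; "tau": joint torques, N m; "tool_pos": TCP position; "orientation": TCP orientation; "force": force on the tool from outside, world axes, zero at the start; "moment": the same for the moment, N m; "opening": finger opening in m.
Only numpy, scipy, OpenCV 4.12 (cv2) and the standard library are available. Lean on these libraries where they do the work, as an engineer would, in place of code of your own. Each camera call takes 0.05 s, during which the arm holds its last target.

## Task

Take the long T-handled socket wrench with the red grips from the rack, fit its socket down the upright neck of the blue wash-water pump fully onto the brass nut at the bottom, and turn the nut clockwise until it comes up snug on its seal, feeling your way: do not force the socket on and do not over-tighten. Then lift the wrench out and stand it back upright in a hole of the rack, leaving everything else on the bench as it was.

Things in the scene. Friction and masses are not known exactly. Their poses are not given: they have to be found in the camera images.
- wrench_bar (a point): Centre of the cross bar of the loose steel T-handled wrench with red grips (0.45 kg, varies by a fifth). Bar 110 mm long along x, 16 x 16 mm square, its bare middle (46 mm) is the place to grip; z up the shaft. A 14 mm shaft runs down to a round socket, 45 mm wide, 40 mm long. It starts upright in one of the two rack holes, this point about 170 mm above the table
- wrench_mouth (a point): Centre of the open lower end of that wrench's socket, 160 mm below wrench_bar; z up the shaft. Inside is a hexagon 31.5 mm across flats and 18 mm deep. Two flats face along x (the bar's direction), so it repeats every 60 degrees
- small_wrench_bar (a point): Centre of the cross bar (90 mm long) of a smaller, thinner wrench with blue grips, 130 mm tall to the bar, standing in the other hole of the rack. It does not fit the nut and stays where it is. Which hole holds which wrench varies
- rack_hole0 (a point): Centre of the mouth of one of two holes in a fixed dark wooden block, 90 x 220 x 60 mm high. The holes are 52 mm wide, 110 mm apart and 50 mm deep: a wrench stands on the floor of its hole, 10 mm above the table. x across the block, y along it, z up
- rack_hole1 (a point): The other hole of the rack, alike
- bore_mouth (a point): Centre of the top of the pump's open neck (flange 124 mm wide), 135 mm above the table. The pump is fixed and blue, about 180 mm wide, with a side branch whose flange reaches 150 mm from the bore's axis and 96 mm up. The bore is straight and upright, 54 mm wide, 95 mm deep; z up along it
- nut_top (a point): Centre of the top of the brass hexagon nut, on the bore's axis, 77 mm below the bore mouth. 30 mm across flats, 35 over corners; the corners begin 1.5 mm below the top, under a round chamfer. This frame belongs to the casing and does not tell which way the flats point: that has to be felt (or seen down the bore)
- nut_foot (a point): Centre of the upper face of the nut's round collar (42 mm wide), 16 mm below nut_top. With the socket fully home on the nut its mouth rests here. Nut and socket stand 60 N of contact force at most: a light push of 5 to 10 N while turning is enough for it to drop on
- nut (a joint): Turn of the nut on its thread in rad, growing clockwise seen from above, counted from its loosest place (0), not from a direction in the room. It starts at 0.15 to 0.55 and turns against a light drag of 0.08 N m. At 1.30 it is down on its rubber seal and turns no further on its own
- grease_tin_c (a point): Centre of a yellow tin 72 mm wide and 75 mm high, a bystander
- gasket_c (a point): Centre of a flat black rubber ring 92 mm wide and 5 mm high, a bystander
- screwdriver_grip (a point): Handle of an orange screwdriver lying on the table, a bystander
- courgette_a_c (a point): Middle of a courgette lying on the table left of the pump, a bystander
- courgette_b_c (a point): Middle of a courgette lying on the table behind the rack, a bystander
- seal (a joint): Twist in rad of the springy rubber seal ring under the nut, clockwise positive: 0 at rest, and it resists with 1.0 N m per rad, so it shows the torque on the nut (about 0.08 from the drag while the nut runs down). With the nut down, 0.15 (0.15 N m) is snug and 0.22 is plenty; beyond 0.33 (0.33 N m) it is over-tightened. It springs back when the wrench is taken off
- brush_grip (a point): Handle of a brush lying on the table right of the rack, a bystander
There are look-alikes about, which are no part of the job. What is shaped like the part that bears wrench_bar but orange is not meant.

How it is judged (in metres and radians):
On the way, in this order (a step that is already met when the one before it is completed fails the run):
1. the red wrench's socket is fully home on the nut: mouth within 5 mm of the nut's collar, within 4 mm of its axis, upright (z of wrench_mouth in the frame of nut_foot below 0.005 m and horizontal distance between wrench_mouth and nut_foot below 0.004 m and angle between wrench_mouth's own z axis and vertical below 0.1 rad), for 0.2 s.
2. the nut is down on its seal (past 1.25) and snug (seal twisted by 0.15 or more) with the socket on it (value of joint nut above 1.25 rad and value of joint seal above 0.15 rad and z of wrench_mouth in the frame of nut_foot below 0.008 m), for 0.1 s.
At the end, for the whole second after the job is handed in: The nut is down on its seal (past 1.25 rad), and the red wrench stands upright (within 0.12 rad) and at rest on the floor of a rack hole: mouth within 8 mm of the hole's axis and below 16 mm above the table (value of joint nut above 1.25 rad and (horizontal distance between wrench_mouth and rack_hole0 below 0.008 m or horizontal distance between wrench_mouth and rack_hole1 below 0.008 m) and height (world z) of wrench_mouth below 0.016 m and angle between wrench_mouth's own z axis and vertical below 0.12 rad and linear speed of wrench below 0.02 m/s); the robot touches nothing.
It fails at once if the wrench is pressed or twisted against the pump or its nut with more than 60 N (contact force between wrench and pump above 60 N).
It fails at once if the nut is over-tightened (its seal twisted by more than 0.33 rad) (value of joint seal above 0.33 rad).
It fails at once if another thing on the bench is moved by more than 20 mm (distance of any of small_wrench_bar, grease_tin_c, gasket_c, screwdriver_grip, courgette_a_c, courgette_b_c, brush_grip from where it was at the start of the episode above 0.02 m).
It also fails if it takes over 72 s, if anything falls off the work surface, if the arm or the gripper's body presses on something with over 40 N, if the wrist force passes 120 N, or if a joint passes its speed limit or range.

## Working session

There is one attempt and no reset: what is moved stays moved. The work goes in short steps, Python scripts to look and compute and a tool call to move; the robot and the scene stay as the last step left them, time stands still between calls to the robot, and variables do not carry over. Pictures are saved under pics/ and viewed, and the job is handed in when it is done.

Besides the shell and the picture viewer there is one more tool, called after "Call:" as name([rows], argument=value, ...), one row to a line, values as JSON. send_rows: Moves the arm, as the interface text tells. Its arguments: {"type":"object","properties":{"commands":{"type":"array","items":{"type":"array"}}},"required":["commands"]}

```bash
ls; mkdir -p pics; cat > h.py <<'E'
import numpy as np, cv2
from plant import sensors, snapshot, order, ctrl
from scipy.spatial.transform import Rotation as R
def rot(a):
    a=np.array(a,float)
    if a.shape==(3,3): return a
    if a.shape==(4,): return R.from_quat(a).as_matrix()
    return R.from_euler('xyz',a,degrees=True).as_matrix()
def ray(s,u,v):
    K=s['mtx']; return rot(s['attitude'])@np.array([(u-K[0,2])/K[0,0],(v-K[1,2])/K[1,1],1.])
def onz(s,u,v,z):
    d=ray(s,u,v);o=np.array(s['xyz']);return o+d*(z-o[2])/d[2]
def pt(s,u,v):
    return np.array(s['xyz'])+ray(s,u,v)*s['z_map'][int(v),int(u)]
E
python3 - <<'E'
from h import *
for n in ['scene','top','wrist']:
    s=snapshot(n); cv2.imwrite(f'pics/{n}0.png',s['color']); print(n,s['mtx'],s['xyz'],s['attitude'])
    np.save(f'pics/{n}0.npy',s,allow_pickle=True)
print(sensors.get_obs()); print(ctrl.grasp_offset)
E
```

```text
pics
scene [[435.31333081   0.         320.08165825]
 [  0.         435.31333081 242.93298706]
 [  0.           0.           1.        ]] [1.1071583  0.24850582 1.08354227] [-147.93357359    0.17356506  111.08425494]
top [[613.99326844   0.         314.93804665]
 [  0.         613.99326844 240.2006113 ]
 [  0.           0.           1.        ]] [0.37467409 0.01157036 1.74423194] [-173.96065759   -0.17884186  -89.64959848]
wrist [[371.64829954   0.         314.8847439 ]
 [  0.         371.64829954 244.31084069]
 [  0.           0.           1.        ]] [ 0.2382275  -0.63518188  0.38389686] [ 1.63777739e+02 -2.29736408e-02  1.16946850e+02]
{'clock': 0.15, 'joint_pos': array([-4.65764214e+01,  2.05814508e+01,  6.47849003e-01, -1.23399948e-02,
       -7.01331344e+01, -1.65052446e+01]), 'qvel': array([-0.0818763 ,  0.00438941,  0.11498124,  0.10094061, -0.01077885,
       -0.08242423]), 'tau': array([-3.62713763e-03, -5.83273387e+01,  2.93288809e+01,  7.00124368e+00,
        8.77325248e-03, -1.11376673e-04]), 'tool_pos': array([ 0.305393  , -0.60159444,  0.22586676]), 'orientation': array([-1.79992163e+02, -6.72824223e-02,  1.16914129e+02]), 'force': array([-0.38139913,  0.1373092 , -0.52485   ]), 'moment': array([0.00753774, 0.02176832, 0.01232129]), 'opening': 0.08782113117673492}
0.0188
```

View pics/scene0.png

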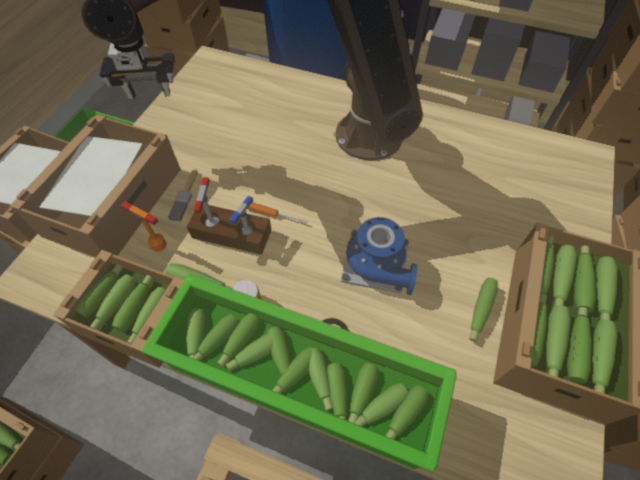

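View pics/top0.png

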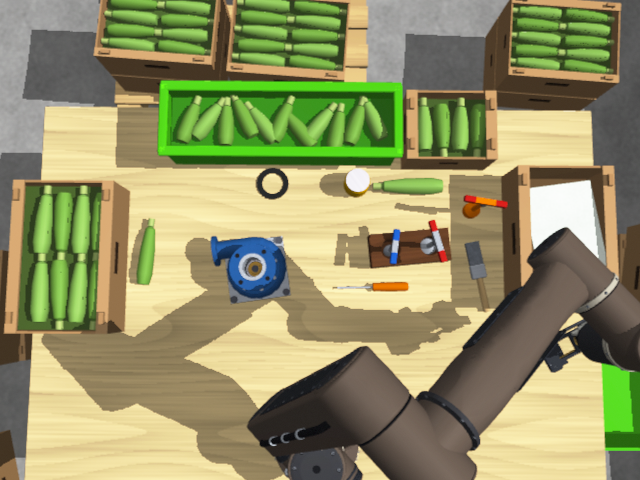

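View pics/wrist0.png

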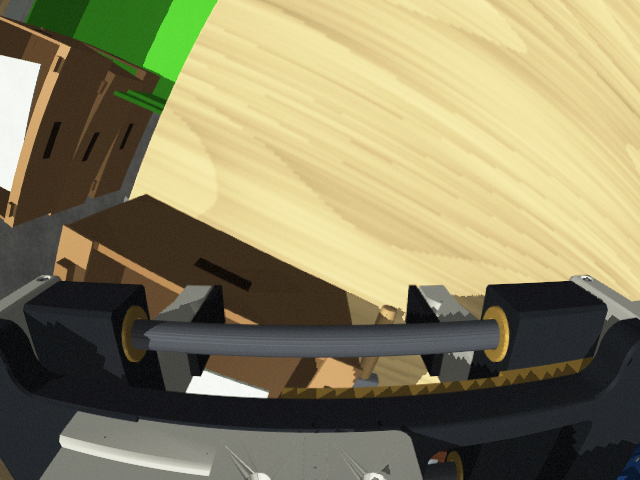

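The top view shows the rack at about (410,248). The red-gripped wrench is in its right hole (bar about (438,241)) and the blue wrench at (395,246). The orange look-alike is at (485,203), and the pump bore at about (254,267). I'll zoom in and measure these.

```bash
python3 - <<'E'
from h import *
t=np.load('pics/top0.npy',allow_pickle=True).item(); s=np.load('pics/scene0.npy',allow_pickle=True).item()
a=cv2.resize(t['color'][200:320,350:510],None,fx=5,fy=5,interpolation=cv2.INTER_CUBIC);cv2.imwrite('pics/tz1.png',a)
a=cv2.resize(t['color'][210:320,200:310],None,fx=5,fy=5,interpolation=cv2.INTER_CUBIC);cv2.imwrite('pics/tz2.png',a)
a=cv2.resize(s['color'][160:310,110:320],None,fx=3.8,fy=3.8,interpolation=cv2.INTER_CUBIC);cv2.imwrite('pics/sz1.png',a)
# red blobs
for n,c in (('top',t),('scene',s)):
    hsv=cv2.cvtColor(c['color'],cv2.COLOR_BGR2HSV)
    for nm,lo,hi in (('red',(0,150,100),(5,255,255)),('red2',(174,150,80),(180,255,255)),('blue',(105,150,80),(122,255,255))):
        m=cv2.inRange(hsv,lo,hi); k,l,st,ce=cv2.connectedComponentsWithStats(m)
        for i in range(1,k):
            if st[i,4]>15: 
                u,v=ce[i]; print(n,nm,st[i].tolist(),ce[i].round(1),'onz.17',onz(c,u,v,.17).round(4),'depthpt',pt(c,u,v).round(3))
E
```

```text
top red [464, 195, 12, 8, 70] [469.6 198.5] onz.17 [ 0.6528 -0.3937  0.17  ] depthpt [ 0.654 -0.396  0.162]
top red [496, 200, 12, 8, 70] [501.8 203.6] onz.17 [ 0.64  -0.477  0.17 ] depthpt [ 0.641 -0.478  0.165]
top red [429, 220, 9, 11, 63] [432.8 225.2] onz.17 [ 0.5823 -0.297   0.17  ] depthpt [ 0.581 -0.295  0.178]
top red [438, 251, 10, 11, 73] [442.7 255.8] onz.17 [ 0.503  -0.3212  0.17  ] depthpt [ 0.502 -0.32   0.178]
top blue [393, 230, 7, 10, 62] [396.  234.5] onz.17 [ 0.5574 -0.2015  0.17  ] depthpt [ 0.56  -0.205  0.145]
top blue [211, 237, 73, 58, 2163] [250.4 262.2] onz.17 [0.4835 0.1731 0.17  ] depthpt [0.493 0.187 0.036]
top blue [390, 253, 8, 11, 74] [393.2 257.9] onz.17 [ 0.4968 -0.1939  0.17  ] depthpt [ 0.499 -0.197  0.147]
scene red [202, 178, 6, 7, 34] [204.5 180.8] onz.17 [ 0.5006 -0.3257  0.17  ] depthpt [ 0.503 -0.323  0.174]
scene red [122, 202, 10, 8, 53] [126.2 205. ] onz.17 [ 0.6467 -0.477   0.17  ] depthpt [ 0.647 -0.476  0.171]
scene red [194, 202, 8, 10, 55] [197.4 206.2] onz.17 [ 0.5832 -0.3007  0.17  ] depthpt [ 0.589 -0.295  0.18 ]
scene red [145, 214, 11, 9, 60] [150.  218.2] onz.17 [ 0.6606 -0.3955  0.17  ] depthpt [ 0.661 -0.395  0.17 ]
scene blue [268, 0, 6, 13, 33] [270.3   5.1] onz.17 [-0.3454 -0.5154  0.17  ] depthpt [-0.648 -0.675 -0.021]
```

View pics/tz1.png

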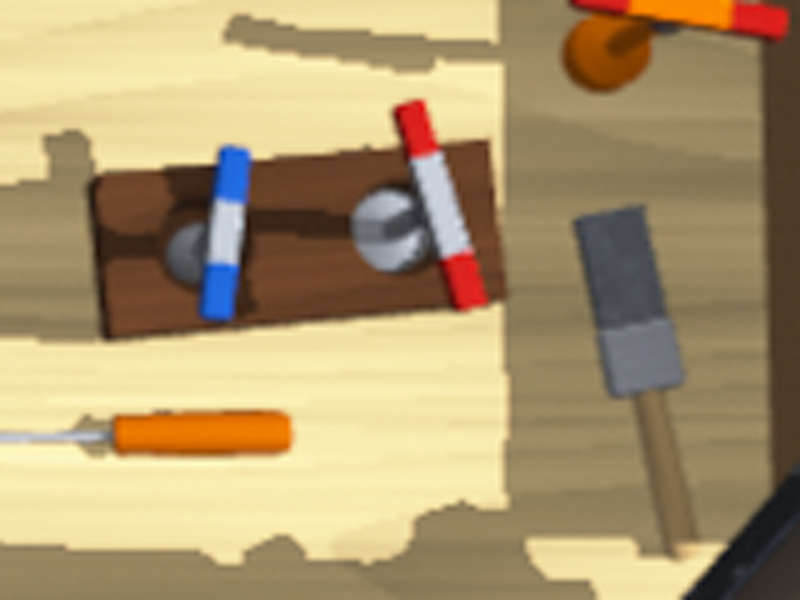

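View pics/tz2.png

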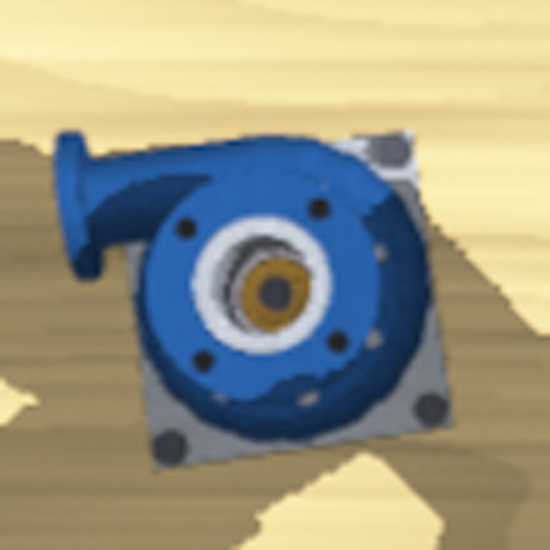

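View pics/sz1.png

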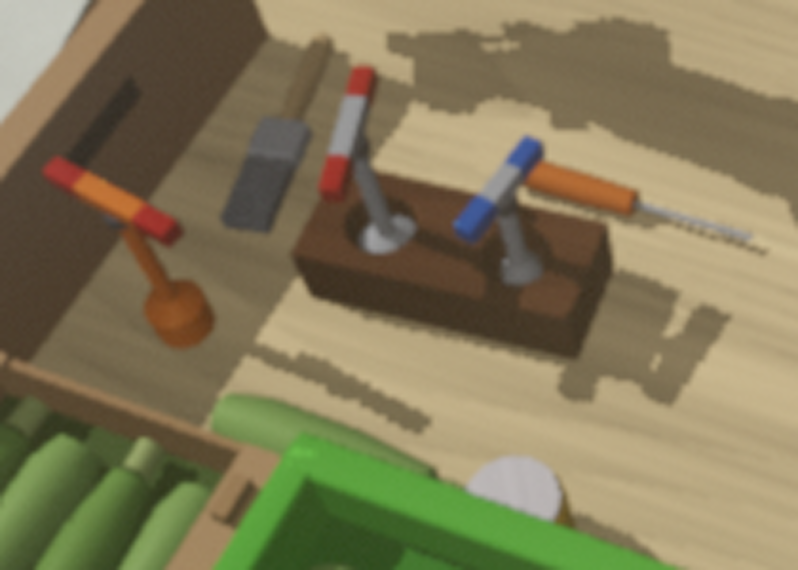

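```bash
python3 - <<'E'
from h import *
for n in('top','scene'):
    c=np.load(f'pics/{n}0.npy',allow_pickle=True).item()
    K=c['mtx'];v,u=np.mgrid[0:480,0:640];d=c['z_map']
    P=np.stack([(u-K[0,2])/K[0,0]*d,(v-K[1,2])/K[1,1]*d,d],-1)@rot(c['attitude']).T+np.array(c['xyz'])
    np.save(f'pics/{n}_P.npy',P)
    box=(P[...,0]>.35)&(P[...,0]<.65)&(P[...,1]>.05)&(P[...,1]<.3)
    m=(box&(abs(P[...,2]-.135)<.008)&(d>0)).astype(np.uint8)
    cs,_=cv2.findContours(m,cv2.RETR_CCOMP,cv2.CHAIN_APPROX_NONE)
    for k in cs:
        if len(k)>30:
            e=cv2.fitEllipse(k); print(n,len(k),np.round(e[0],1),np.round(e[1],1),'world',onz(c,*e[0],.135).round(4), 'diam mm',(np.array(e[1])/K[0,0]*1000*d[int(e[0][1])-12,int(e[0][0])-12]).round(0))
    # rack top
    hs=(P[...,0]>.42)&(P[...,0]<.65)&(P[...,1]>-.42)&(P[...,1]<-.1)
    m=(hs&(abs(P[...,2]-.06)<.006)&(d>0)).astype(np.uint8)
    m=cv2.morphologyEx(m,cv2.MORPH_CLOSE,np.ones((15,15)))
    cs,_=cv2.findContours(m,cv2.RETR_EXTERNAL,cv2.CHAIN_APPROX_NONE)
    k=max(cs,key=cv2.contourArea); w=np.array([onz(c,*p[0],.06)[:2] for p in k],np.float32)
    print(n,'rack',cv2.minAreaRect(w*1000))
E
```

```text
top 133 [251.6 267. ] [46.  46.1] world [0.4733 0.1732 0.135 ] diam mm [121. 121.]
top 59 [251.7 267.1] [20.4 21. ] world [0.4729 0.1731 0.135 ] diam mm [54. 55.]
top rack ((535.0573120117188, -252.71421813964844), (90.28971099853516, 220.679931640625), 5.755239009857178)
scene 128 [380.6 236.8] [40.1 47.3] world [0.48   0.1718 0.135 ] diam mm [106. 125.]
scene 53 [380.6 236.2] [15.7 20.7] world [0.4783 0.1712 0.135 ] diam mm [42. 55.]
scene rack ((539.7410278320312, -254.80816650390625), (95.38706970214844, 222.71563720703125), 5.762462615966797)
```

Call:
send_rows([
  [0,[0.06,0.1,0.12],[0,0,0.0236]],
  [0,[0.1,0.15,0.08],[0,0,0.0236]],
  [0,[0.1,0.15,0.08],[0,0,0.0236]],
  [0,[0.1,0.15,0.06],[0,0,0.0236]],
  [0,[0.1,0.15,0.06],[0,0,0.0236]],
  [0,[0.1,0.15,0.06],[0,0,0.0236]],
  [0,[0.1,0.15,0.06],[0,0,0.0236]],
  [0,[0.1,0.15,0],[0,0,0.0236]],
  [0,[0,0.18,0],[0,0,0.0236]],
  [0,[0,0.18,0],[0,0,0.0236]],
])

```text
clock: 1.15
tool_pos: [0.4981, -0.212, 0.3545]
orientation: [-179.9, -0.6, -157.1]
force: [0.6, 0.4, 0.1]
opening: 0.0875
```

Call:
send_rows([
  [0,[-0.038,0.145,0],[0,0,0.0236]],
  [0,[-0.038,0.145,0],[0,0,0.0236]],
  [0,[-0.038,0.145,0],[0,0,0.0236]],
  [0,[-0.038,0.145,0],[0,0,0.0236]],
  [0,[-0.038,0.145,0],[0,0,0.0236]],
  [0,[-0.038,0.145,0],[0,0,0.0236]],
  [0,[-0.038,0.145,0],[0,0,0.0236]],
  [0,[-0.038,0.145,0],[0,0,0.0236]],
  [0,[-0.038,0.145,0],[0,0,0.0236]],
  [0,[-0.03,0.13,0],[0,0,0.0236]],
  [0,[0,0,0],[0,0,0]],
])

```text
clock: 2.25
tool_pos: [0.3971, 0.1645, 0.3527]
orientation: [-179.9, -0.6, -70.7]
force: [0.4, -0.0, 0.2]
opening: 0.0878
```

```bash
python3 - <<'E'
from h import *
s=snapshot('wrist'); cv2.imwrite('pics/w1.png',s['color']); np.save('pics/w1.npy',s,allow_pickle=True)
print(s['xyz'],s['attitude'])
o=sensors.get_obs();print(o['tool_pos'],o['orientation'],o['joint_pos'],o['force'],o['moment'])
E
```

```text
[0.46744807 0.19152214 0.51090699] [163.88848351  -0.62895926 -70.62016951]
[0.39724273 0.16331697 0.35273124] [-179.95301705   -0.59293596  -70.88789637] [ 49.3990178   -7.1424752  -15.42352818   0.54099433 -81.97777209
  59.63661872] [-0.27255964  0.63743857  0.16394941] [-0.16528564  0.12928082 -0.05589541]
```

View pics/w1.png

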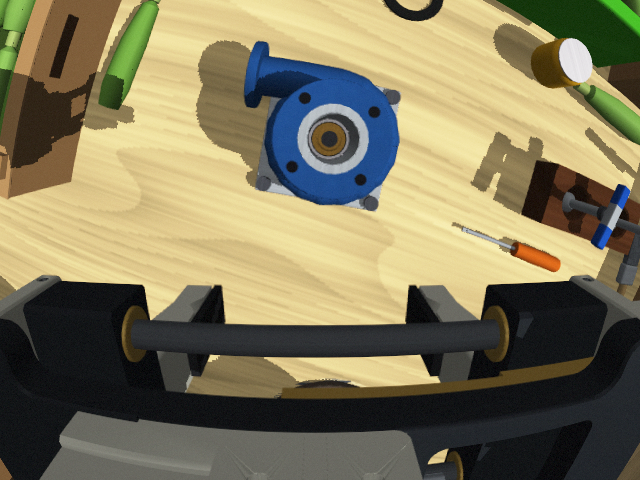

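Call:
send_rows([
  [0,[0.01,-0.03,-0.15],[0,0,0]],
  [0,[0,-0.03,-0.15],[0,0,0]],
  [0,[0,0,-0.15],[0,0,0]],
  [0,[0,0,-0.13],[0,0,0]],
  [0,[0,0,0],[0,0,0]],
  [0,[0,0,0],[0,0,0]],
])

```text
clock: 2.9
tool_pos: [0.4003, 0.1443, 0.2054]
orientation: [-179.8, -0.6, -71.4]
force: [-0.4, -0.1, 1.1]
opening: 0.0875
```

```bash
cat > look.py <<'E'
from h import *
import sys
s=snapshot('wrist'); n=sys.argv[1]
cv2.imwrite(f'pics/{n}.png',s['color']); np.save(f'pics/{n}.npy',s,allow_pickle=True)
K=s['mtx']
# undistort to virtual straight-down camera f=900 600x600
f=float(sys.argv[2]) if len(sys.argv)>2 else 900
cx,cy,cz=[float(x) for x in sys.argv[3:6]]
o=np.array(s['xyz']); Rm=rot(s['attitude'])
sc=0.00025 # m per px on plane z=cz
W=600
def plane(z,sc,cx,cy):
    # image: column -> world y decreasing, row -> world x decreasing
    v,u=np.mgrid[0:W,0:W]
    X=np.stack([cx-(v-W/2)*sc,cy-(u-W/2)*sc,np.full(v.shape,z)],-1)-o
    c=X@Rm
    r=np.hypot(c[...,0],c[...,1]);th=np.arctan2(r,c[...,2]);k=np.where(r>1e-9,th/np.maximum(r,1e-9),0)
    return cv2.remap(s['color'],(K[0,2]+K[0,0]*c[...,0]*k).astype(np.float32),(K[1,2]+K[0,0]*c[...,1]*k).astype(np.float32),cv2.INTER_CUBIC)
cv2.imwrite(f'pics/{n}_p.png',plane(cz,f,cx,cy))
print(s['xyz'],s['attitude'])
ob=sensors.get_obs();print(ob['tool_pos'],ob['orientation'],ob['joint_pos'].round(1),ob['force'],ob['moment'])
E
python3 look.py w2 0.00025 .475 .172 .135
python3 - <<'E'
import sys
sys.path.insert(0,'.')
E
```

```text
[0.47051418 0.17023733 0.36383264] [164.07510657  -0.62752965 -71.39334776]
[0.40012559 0.14445228 0.20537754] [-179.75861502   -0.54663961  -71.4300679 ] [ 47.2  -3.1 -31.1   0.7 -62.   61. ] [-0.14697702  0.34582623 -0.11000927] [-0.17025641  0.25470134  0.04054815]
```

View pics/w2_p.png

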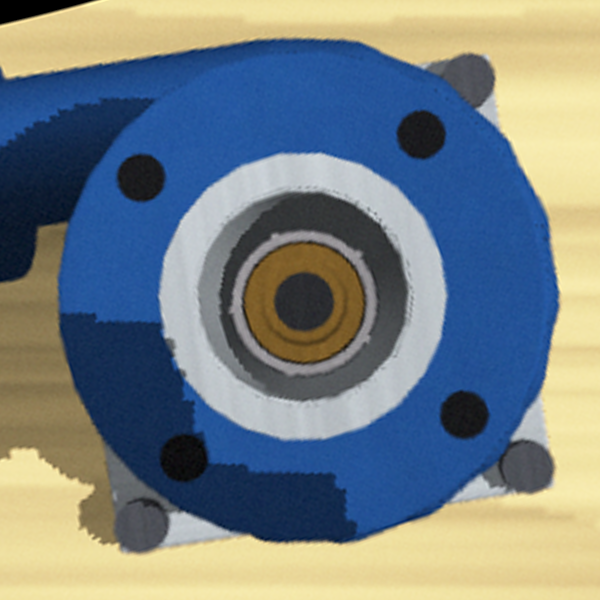

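```bash
cat > pl.py <<'E'
from h import *
def plane(s,z,sc,cx,cy,W=600):
    K=s['mtx'];o=np.array(s['xyz']); Rm=rot(s['attitude'])
    v,u=np.mgrid[0:W,0:W]
    X=np.stack([cx-(v-W/2)*sc,cy-(u-W/2)*sc,np.full(v.shape,float(z))],-1)-o
    c=X@Rm
    r=np.hypot(c[...,0],c[...,1]);th=np.arctan2(r,c[...,2]);k=np.where(r>1e-9,th/np.maximum(r,1e-9),0)
    return cv2.remap(s['color'],(K[0,2]+K[0,0]*c[...,0]*k).astype(np.float32),(K[1,2]+K[0,0]*c[...,1]*k).astype(np.float32),cv2.INTER_CUBIC)
E
python3 - <<'E'
from pl import *
s=np.load('pics/w2.npy',allow_pickle=True).item()
cv2.imwrite('pics/w2n.png',plane(s,.0565,.0001,.476,.171))
# circle fits
im=plane(s,.135,.00025,.475,.172)
hsv=cv2.cvtColor(im,cv2.COLOR_BGR2HSV)
b=cv2.inRange(hsv,(100,120,40),(125,255,255))
m=cv2.bitwise_not(b); k,l,st,ce=cv2.connectedComponentsWithStats(m)
i=l[300,300]; c=max(cv2.findContours((l==i).astype(np.uint8),0,1)[0],key=len)
e=cv2.fitEllipse(c); print('white ring outer',e, .475+(300-e[0][1])*.00025,.172+(300-e[0][0])*.00025)
im=plane(s,.0580,.0001,.476,.171);hsv=cv2.cvtColor(im,cv2.COLOR_BGR2HSV)
b=cv2.inRange(hsv,(8,120,60),(30,255,255)); c=max(cv2.findContours(b,0,1)[0],key=len)
e=cv2.fitEllipse(c); print('brass',e, .476+(300-e[0][1])*.0001,.171+(300-e[0][0])*.0001)
E
```

```text
white ring outer ((302.3605651855469, 296.02972412109375), (286.8560791015625, 287.30224609375), 176.03109741210938) 0.4759925689697265 0.17140985870361328
brass ((297.0464172363281, 301.9254150390625), (398.6778869628906, 400.35638427734375), 159.7691650390625) 0.47580745849609374 0.1712953582763672
```

View pics/w2n.png

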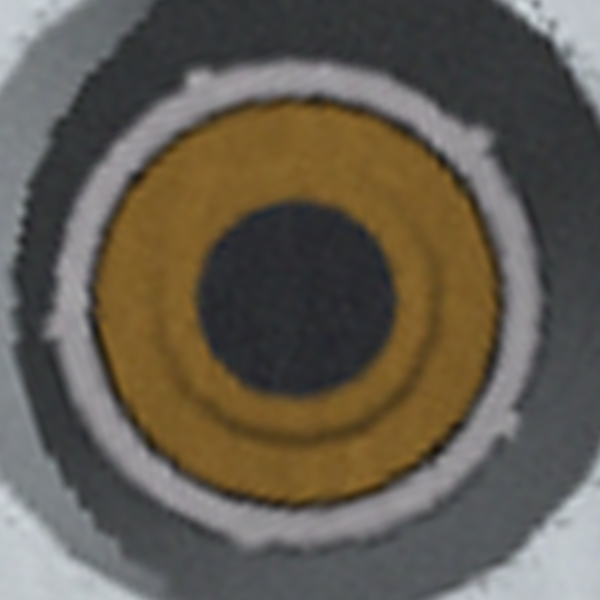

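```bash
python3 - <<'E'
from pl import *
s=np.load('pics/w2.npy',allow_pickle=True).item()
im=plane(s,.0565,.00008,.476,.171).astype(np.float32)
im=cv2.GaussianBlur(im,(0,0),3)
g=im[...,2]
print(np.percentile(g,[5,50,95]), g[300:600:20,300].round(0), g[300,300:600:20].round(0))
m=np.clip((g-80)/(150-80),0,1)*255
c=cv2.applyColorMap(m.astype(np.uint8),cv2.COLORMAP_JET); cv2.imwrite('pics/w2e.png',c)
d=s['z_map']; print(d[100:200:10,330])
E
```

```text
[ 41.84104786 114.29860306 151.11069336] [ 43.  43.  40.  39.  42.  40.  68. 126. 114.  91. 122. 127. 124.  74.
 149.] [ 43.  41.  40.  40.  41.  44.  76. 128. 112. 112. 124. 119. 103. 108.
 149.]
[0.2402627  0.2979983  0.30370083 0.30614525 0.296231   0.31081495
 0.29917008 0.22547926 0.22619745 0.2277839 ]
```

View pics/w2e.png

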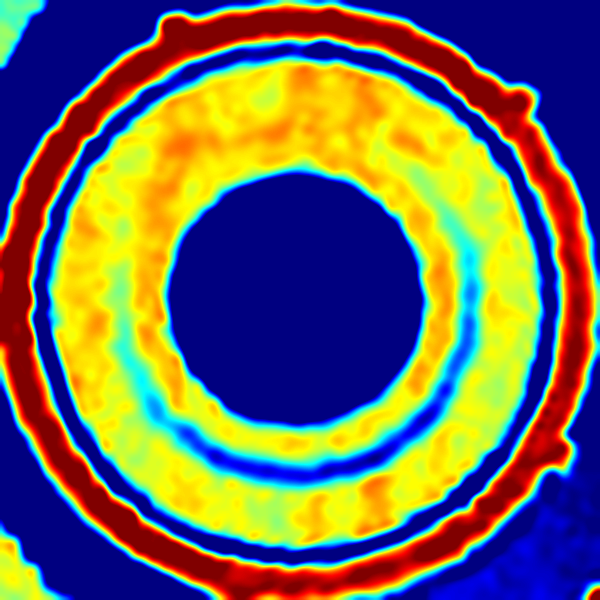

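The wrist view shows the bore centre at (0.476, 0.171), agreeing with the other views. The hexagon's flats can't be made out, so that will have to be felt. Next I'll move over the red wrench.

Call:
send_rows([
  [0,[0,0,0.1],[0,0,0]],
  [0,[0,-0.05,0.1],[0,0,0]],
  [0,[0.057,-0.18,0.05],[0,0,0]],
  [0,[0.057,-0.18,0],[0,0,0]],
  [0,[0.057,-0.18,0],[0,0,0]],
  [0,[0.057,-0.18,0],[0,0,0]],
  [0,[0.057,-0.18,0],[0,0,0]],
  [0,[0.057,-0.18,0],[0,0,0]],
  [0,[0.057,-0.18,0],[0,0,0]],
  [0,[0.057,-0.18,0],[0,0,0]],
  [0,[0.057,-0.18,0],[0,0,0]],
  [0,[0.03,-0.1,0],[0,0,0]],
])

```text
clock: 4.15
tool_pos: [0.5472, -0.3154, 0.3004]
orientation: [-177.5, -1.1, -71.2]
force: [0.8, 0.2, -0.6]
opening: 0.0878
```

```bash
cat > delta.py <<'E'
from h import *
import sys
# target x y z yaw -> delta in units
def delta(x,y,z,yaw):
    o=sensors.get_obs(); p=o['tool_pos']; Rc=rot(o['orientation'])
    Rt=R.from_euler('xyz',[180,0,yaw],degrees=True).as_matrix()
    rv=R.from_matrix(Rt@Rc.T).as_rotvec()
    print('pos',p.round(4),'ori',o['orientation'].round(2),'q',o['joint_pos'].round(1),'F',o['force'].round(2),'M',o['moment'].round(3),'open',round(o['opening'],4),'t',o['clock'])
    print('shift units',((np.array([x,y,z])-p)/.25).round(4),'mm',((np.array([x,y,z])-p)*1000).round(1),'turn units',(rv/2/np.pi).round(5))
if __name__=='__main__': delta(*map(float,sys.argv[1:5]))
E
python3 delta.py .542 -.309 .26 -73; python3 look.py w3 .0005 .542 -.309 .178
```

```text
pos [ 0.5472 -0.3154  0.3004] ori [-177.46   -1.12  -71.16] q [-12.5  12.8  -0.4  -0.4 -74.  121.5] F [ 0.81  0.24 -0.57] M [0.005 0.205 0.03 ] open 0.0878 t 4.15
shift units [-0.021   0.0255 -0.1617] mm [ -5.2   6.4 -40.4] turn units [ 0.0008   0.00768 -0.00518]
[ 0.6107984  -0.28968969  0.46173031] [166.37286533  -1.18140772 -71.12224815]
[ 0.54795589 -0.31772893  0.30025374] [-177.49710682   -1.18308815  -71.2092924 ] [-12.7  13.   -0.3  -0.3 -74.  121.6] [ 3.09999224 -2.19186373  2.20671079] [-0.46723476 -0.21588746 -0.04429174]
```

View pics/w3.png

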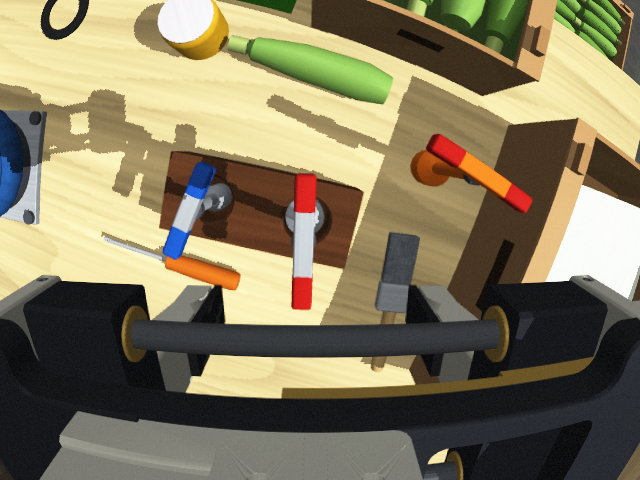

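The wrist view shows the red bar from (305,180) to (302,305), nearly perpendicular to the jaws, with the fingers clear on both sides.

```bash
cat > bar.py <<'E'
from pl import *
def fray(s,u,v):
    K=s['mtx'];x=np.array([u-K[0,2],v-K[1,2]])/K[0,0];t=np.linalg.norm(x)
    return rot(s['attitude'])@np.array([*(np.sin(t)*x/t),np.cos(t)])
def bar(s,z=.178):
    hsv=cv2.cvtColor(s['color'],cv2.COLOR_BGR2HSV)
    m=cv2.inRange(hsv,(0,170,90),(5,255,255)); k,l,st,ce=cv2.connectedComponentsWithStats(m)
    for i in range(1,k):
        if st[i,4]>80:
            d=fray(s,*ce[i]);o=np.array(s['xyz']);p=o+d*(z-o[2])/d[2]; print(st[i].tolist(),ce[i].round(1),p.round(4))
if __name__=='__main__':
    import sys; bar(np.load(sys.argv[1],allow_pickle=True).item(),float(sys.argv[2]))
E
python3 bar.py pics/w3.npy .178; python3 delta.py .542 -.309 .26 -73
```

```text
[431, 134, 35, 33, 635] [447.6 149.6] [ 0.6544 -0.3923  0.178 ]
[294, 174, 23, 39, 816] [305.  192.8] [ 0.5836 -0.2972  0.178 ]
[503, 183, 30, 30, 465] [518.4 198.3] [ 0.6422 -0.4706  0.178 ]
[292, 278, 20, 31, 604] [301.4 292.9] [ 0.5055 -0.3203  0.178 ]
pos [ 0.548  -0.3177  0.3003] ori [-177.5    -1.18  -71.21] q [-12.7  13.   -0.3  -0.3 -74.  121.6] F [ 3.1  -2.19  2.21] M [-0.467 -0.216 -0.044] open 0.0874 t 4.2
shift units [-0.0238  0.0349 -0.161 ] mm [ -6.    8.7 -40.3] turn units [ 0.00099  0.00763 -0.00505]
```

Call:
send_rows([
  [0,[-0.018,0.036,-0.08],[0.001,0.0076,-0.0063]],
  [0,[0,0,-0.08],[0,0,0]],
  [0,[0,0,0],[0,0,0]],
  [0,[0,0,0],[0,0,0]],
])

```text
clock: 4.6
tool_pos: [0.5456, -0.3138, 0.2673]
orientation: [-179.7, -0.3, -73.9]
force: [0.3, 0.3, 0.1]
opening: 0.0872
```

```bash
python3 delta.py .543 -.3085 .151 -73.5; python3 look.py w4 .0005 .542 -.309 .178; python3 bar.py pics/w4.npy .178
```

```text
pos [ 0.5456 -0.3138  0.2673] ori [-179.68   -0.34  -73.9 ] q [-12.1  14.7  -2.3   0.2 -72.5 118.1] F [0.31 0.28 0.11] M [-0.157  0.149  0.016] open 0.0872 t 4.6
shift units [-0.0102  0.021  -0.4651] mm [  -2.6    5.3 -116.3] turn units [0.00064 0.00112 0.0011 ]
[ 0.61678967 -0.29159025  0.42585112] [164.15633767  -0.39038941 -73.86456503]
[ 0.54554133 -0.31363658  0.26730367] [-179.66074402   -0.33338951  -73.89427107] [-1.210e+01  1.470e+01 -2.300e+00  1.000e-01 -7.250e+01  1.181e+02] [-0.39166198 -0.29007886 -0.20970887] [-0.03742183  0.20095501  0.00440625]
[446, 118, 40, 37, 804] [465.8 135.5] [ 0.6544 -0.3919  0.178 ]
[294, 169, 26, 45, 1066] [306.5 191. ] [ 0.5838 -0.297   0.178 ]
[529, 171, 30, 32, 542] [544.2 187.2] [ 0.6423 -0.4697  0.178 ]
[297, 286, 22, 35, 725] [307.9 302.8] [ 0.5055 -0.3202  0.178 ]
```

Call:
send_rows([
  [0,[-0.008,0.02,-0.1],[0.0006,0.0011,0.001]],
  [0,[0,0,-0.12],[0,0,0]],
  [0,[0,0,-0.12],[0,0,0]],
  [0,[0,0,-0.06],[0,0,0]],
  [0,[0,0,-0.02],[0,0,0]],
  [0,[0,0,0],[0,0,0]],
])

```text
clock: 5.25
tool_pos: [0.5483, -0.3092, 0.1719]
orientation: [-179.1, -0.6, -73.3]
force: [0.0, -0.6, 0.1]
opening: 0.0874
```

```bash
python3 delta.py .5435 -.3085 .151 -73.5; python3 look.py w5 .0005 .542 -.309 .178; python3 bar.py pics/w5.npy .178
```

```text
pos [ 0.5483 -0.3092  0.1719] ori [-179.14   -0.62  -73.35] q [-11.6  17.9 -10.7   0.2 -60.4 118.2] F [ 0.02 -0.56  0.13] M [-0.08   0.189 -0.026] open 0.0874 t 5.25
shift units [-0.0193  0.0028 -0.0834] mm [ -4.8   0.7 -20.9] turn units [ 0.00096  0.00279 -0.00044]
[ 0.61769718 -0.28603258  0.33113293] [164.6963213   -0.67344108 -73.31054248]
[ 0.54869665 -0.30935867  0.17252474] [-179.09011803   -0.65483485  -73.33967149] [-11.6  17.9 -10.6   0.2 -60.4 118.2] [-0.25809452  0.26096721  0.96378202] [-0.05559244  0.14411095  0.00129656]
[515, 121, 53, 55, 1514] [541.7 147.2] [ 0.6534 -0.3881  0.178 ]
[293, 193, 39, 72, 2516] [311.7 228.3] [ 0.5844 -0.2965  0.178 ]
[611, 199, 29, 42, 690] [626.9 220.5] [ 0.6413 -0.4642  0.178 ]
[296, 366, 33, 22, 689] [311.9 376.6] [ 0.5124 -0.3179  0.178 ]
```

View pics/w5.png

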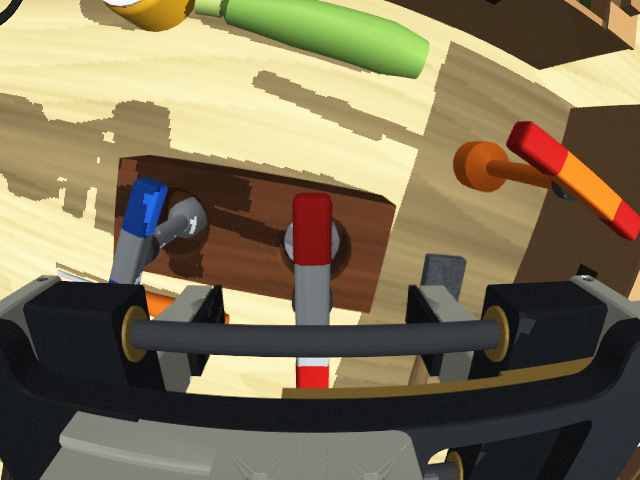

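Call:
send_rows([
  [0,[-0.016,0.004,-0.05],[0.001,0.0028,-0.0004]],
  [0,[0,0,-0.03],[0,0,0]],
  [0,[0,0,0],[0,0,0]],
  [0,[0,0,0],[0,0,0]],
])

```text
clock: 5.7
tool_pos: [0.5461, -0.3088, 0.1544]
orientation: [-179.8, -0.1, -73.5]
force: [-0.7, -0.0, -0.0]
opening: 0.0876
```

```bash
python3 delta.py .5445 -.3085 .151 -73.5
```

```text
pos [ 0.5461 -0.3088  0.1544] ori [-1.7979e+02 -1.3000e-01 -7.3470e+01] q [-11.7  19.  -11.5   0.  -59.3 118.2] F [-0.71 -0.01 -0.02] M [-0.128  0.139 -0.014] open 0.0876 t 5.7
shift units [-0.0064  0.0012 -0.0136] mm [-1.6  0.3 -3.4] turn units [ 1.8e-04  6.7e-04 -9.0e-05]
```

Call:
send_rows([
  [0,[-0.006,0.001,-0.014],[0.0002,0.0007,0]],
  [0,[0,0,0],[0,0,0]],
  [1,[0,0,0],[0,0,0]],
  [1,[0,0,0],[0,0,0]],
  [1,[0,0,0],[0,0,0]],
  [1,[0,0,0],[0,0,0]],
  [1,[0,0,0],[0,0,0]],
  [1,[0,0,0],[0,0,0]],
])

```text
clock: 6.5
tool_pos: [0.5449, -0.3087, 0.1514]
orientation: [-180.0, -0.0, -73.5]
force: [0.3, -0.2, -0.7]
opening: 0.0452
```

```bash
python3 delta.py .5445 -.3085 .151 -73.5
```

```text
pos [ 0.5449 -0.3087  0.1514] ori [-1.7997e+02 -2.0000e-02 -7.3460e+01] q [-11.7  19.2 -11.6   0.  -59.1 118.2] F [ 0.35 -0.19 -0.75] M [-0.134  0.153 -0.027] open 0.0452 t 6.5
shift units [-0.0015  0.0009 -0.0018] mm [-0.4  0.2 -0.4] turn units [ 4.0e-05  9.0e-05 -1.1e-04]
```

Call:
send_rows([
  [1,[0,0,0],[0,0,0]],
  [1,[0,0,0],[0,0,0]],
  [1,[0,0,0],[0,0,0]],
  [1,[0,0,0],[0,0,0]],
  [1,[0,0,0],[0,0,0]],
  [1,[0,0,0],[0,0,0]],
  [1,[0,0,0],[0,0,0]],
])

```text
clock: 7.2
tool_pos: [0.5449, -0.3088, 0.1515]
orientation: [-180.0, -0.0, -73.5]
force: [-0.0, -0.2, 0.2]
opening: 0.0159
```

```bash
python3 delta.py .5445 -.3085 .151 -73.5
```

```text
pos [ 0.5449 -0.3088  0.1515] ori [-1.7997e+02 -3.0000e-02 -7.3470e+01] q [-11.7  19.2 -11.6   0.  -59.1 118.2] F [-0.03 -0.24  0.16] M [-0.127  0.169 -0.036] open 0.0159 t 7.2
shift units [-0.0017  0.0013 -0.0021] mm [-0.4  0.3 -0.5] turn units [ 6.0e-05  1.2e-04 -1.0e-04]
```

Call:
send_rows([
  [1,[0,0,0.03],[0,0,0]],
  [1,[0,0,0.06],[0,0,0]],
  [1,[0,0,0.08],[0,0,0]],
  [1,[0,0,0.1],[0,0,0]],
  [1,[0,0,0.12],[0,0,0]],
  [1,[0,0,0.12],[0,0,0]],
  [1,[0,0,0.12],[0,0,0]],
  [1,[0,0,0.1],[0,0,0]],
  [1,[0,0,0.04],[0,0,0]],
  [1,[0,0,0],[0,0,0]],
])

```text
clock: 8.2
tool_pos: [0.5384, -0.3051, 0.3445]
orientation: [179.4, 0.7, -73.6]
force: [0.4, 1.0, -5.0]
opening: 0.0155
```

```bash
python3 delta.py .476 .1713 .325 -73.5
```

```text
pos [ 0.5384 -0.3051  0.3445] ori [179.36   0.73 -73.6 ] q [-11.7  13.    5.4  -0.3 -83.3 118.1] F [ 0.39  1.03 -5.  ] M [ 0.018 -0.136  0.02 ] open 0.0155 t 8.2
shift units [-0.2498  1.9054 -0.078 ] mm [-62.4 476.4 -19.5] turn units [-0.00144 -0.00227  0.00026]
```

Call:
send_rows([
  [1,[-0.01,0.08,0],[-0.0014,-0.0022,0]],
  [1,[-0.02,0.14,0],[0,0,0]],
  [1,[-0.022,0.17,0],[0,0,0]],
  [1,[-0.022,0.17,0],[0,0,0]],
  [1,[-0.022,0.17,0],[0,0,0]],
  [1,[-0.022,0.17,0],[0,0,0]],
  [1,[-0.022,0.17,0],[0,0,0]],
  [1,[-0.022,0.17,0],[0,0,0]],
  [1,[-0.022,0.17,0],[0,0,0]],
  [1,[-0.022,0.17,0],[0,0,0]],
  [1,[-0.02,0.12,0],[0,0,0]],
  [1,[0,0,0],[0,0,0]],
])

```text
clock: 9.4
tool_pos: [0.4669, 0.1352, 0.3194]
orientation: [178.2, 0.7, -74.0]
force: [0.1, -3.3, -5.9]
opening: 0.0155
```

```bash
python3 delta.py .476 .1713 .325 -73.5
```

```text
pos [0.4669 0.1352 0.3194] ori [178.19   0.65 -73.97] q [ 38.3   0.7 -11.6  -1.3 -79.1  68. ] F [ 0.13 -3.25 -5.88] M [-1.04  -0.394  0.013] open 0.0155 t 9.4
shift units [0.0363 0.1443 0.0222] mm [ 9.1 36.1  5.6] turn units [-0.00034 -0.00532  0.00127]
```

Call:
send_rows([
  [1,[0.012,0.05,0],[-0.0003,-0.0053,0.0013]],
  [1,[0.012,0.05,0],[0,0,0]],
  [1,[0.01,0.035,0],[0,0,0]],
  [1,[0,0,0],[0,0,0]],
  [1,[0,0,0],[0,0,0]],
])

```text
clock: 9.9
tool_pos: [0.473, 0.17, 0.3134]
orientation: [179.4, -0.1, -73.4]
force: [-0.1, 0.2, -4.8]
opening: 0.0154
```

```bash
python3 delta.py .476 .1713 .30 -73.5; python3 look.py w6 .0005 .476 .171 .135; python3 - <<'E'
from h import *
t=snapshot('top'); cv2.imwrite('pics/t6.png',cv2.resize(t['color'][200:330,190:320],None,fx=4.6,fy=4.6,interpolation=cv2.INTER_CUBIC))
E
```

```text
pos [0.473  0.17   0.3134] ori [ 1.7936e+02 -1.2000e-01 -7.3390e+01] q [ 42.1   1.8 -11.7  -0.2 -77.1  64.6] F [-0.14  0.24 -4.85] M [ 0.041  0.113 -0.029] open 0.0154 t 9.9
shift units [ 0.0121  0.0051 -0.0536] mm [  3.    1.3 -13.4] turn units [ 0.00081 -0.0016  -0.00029]
[0.5467184  0.19299218 0.47072725] [163.19728364  -0.17394889 -73.35667884]
[0.47302122 0.16991832 0.3133939 ] [ 1.79369280e+02 -1.15154500e-01 -7.34096782e+01] [ 42.1   1.8 -11.7  -0.2 -77.1  64.6] [ 0.94282925 -0.70262158 -5.40360369] [-0.07306894  0.0226576   0.00161865]
```

View pics/w6.png

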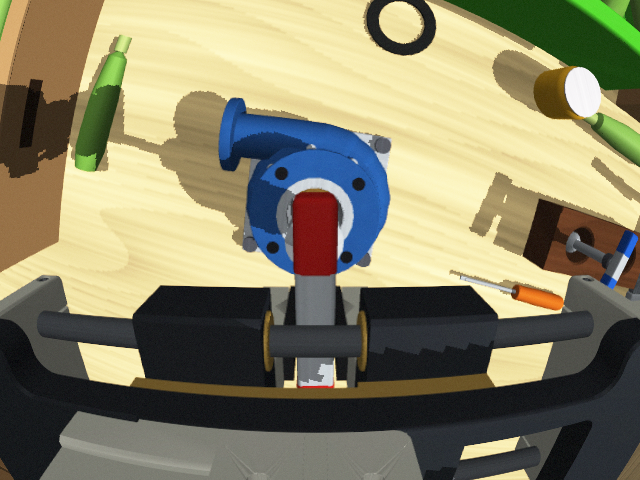

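```bash
python3 - <<'E'
from bar import *
s=np.load('pics/w6.npy',allow_pickle=True).item(); T=np.array([.473,.170,.3134]);zt=T[2]+.0188+.008
hsv=cv2.cvtColor(s['color'],cv2.COLOR_BGR2HSV); m=cv2.inRange(hsv,(0,170,60),(6,255,255)); m[300:]=0
ys,xs=np.nonzero(m[:, 300:332]); print(ys.min(),ys.max())
b=np.array([np.cos(np.radians(16.6)),np.sin(np.radians(16.6))])
o=np.array(s['xyz'])
for v in (ys.min(),ys.max()):
  for z in (zt,zt-.016):
    d=fray(s,316,v);p=o+d*(z-o[2])/d[2]; print(v,z,p.round(4),'along bar from TCP',((p-T)[:2]@b).round(4),'perp',((p-T)[:2]@[-b[1],b[0]]).round(4))
sc=snapshot('scene'); np.save('pics/s6.npy',sc,allow_pickle=True)
cv2.imwrite('pics/s6.png',cv2.resize(sc['color'][150:310,300:460],None,fx=3.7,fy=3.7,interpolation=cv2.INTER_CUBIC))
hsv=cv2.cvtColor(sc['color'],cv2.COLOR_BGR2HSV); m=cv2.inRange(hsv,(0,150,60),(6,255,255))
k,l,st,ce=cv2.connectedComponentsWithStats(m)
for i in range(1,k):
    if st[i,4]>10:
        p=onz(sc,*ce[i],zt-.005); print('scene',st[i].tolist(),p.round(4),((p-T)[:2]@b).round(4))
E
```

```text
192 274
192 0.3402 [0.5277 0.1865 0.3402] along bar from TCP 0.0572 perp 0.0002
192 0.3242 [0.5254 0.1857 0.3242] along bar from TCP 0.0547 perp 0.0001
274 0.3402 [0.498  0.1776 0.3402] along bar from TCP 0.0261 perp 0.0001
274 0.3242 [0.492  0.1757 0.3242] along bar from TCP 0.0199 perp 0.0
scene [388, 194, 6, 12, 62] [0.5127 0.1805 0.3352] 0.0411
scene [122, 201, 10, 9, 54] [ 0.7299 -0.346   0.3352] 0.0988
scene [145, 214, 12, 10, 72] [ 0.7417 -0.2773  0.3352] 0.1297
```

View pics/s6.png

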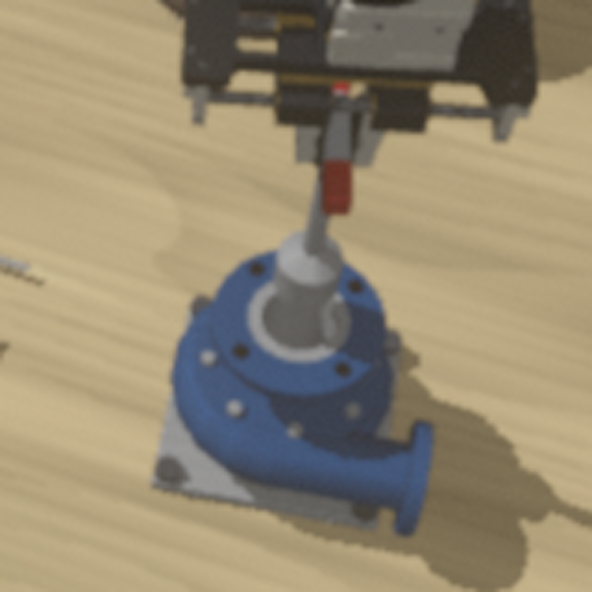

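Call:
send_rows([
  [1,[0.008,0.005,-0.03],[0.0008,-0.0016,-0.0003]],
  [1,[0,0,-0.05],[0,0,0]],
  [1,[0,0,-0.05],[0,0,0]],
  [1,[0,0,0],[0,0,0]],
  [1,[0,0,0],[0,0,0]],
])

```text
clock: 10.55
tool_pos: [0.4748, 0.1694, 0.2782]
orientation: [-179.9, 0.0, -73.7]
force: [-0.4, -0.9, -4.7]
opening: 0.0156
```

```bash
python3 delta.py .4746 .1709 .2615 -73.5
```

```text
pos [0.4748 0.1694 0.2782] ori [-1.799e+02  3.000e-02 -7.367e+01] q [ 42.    2.4 -15.7   0.  -71.8  64.3] F [-0.37 -0.92 -4.65] M [-0.119  0.151  0.019] open 0.0156 t 10.55
shift units [-0.0009  0.0061 -0.0668] mm [ -0.2   1.5 -16.7] turn units [-0.00017  0.00024  0.00047]
```

Call:
send_rows([
  [1,[0,0.007,-0.03],[-0.0002,0.0002,0.0005]],
  [1,[0,0,-0.04],[0,0,0]],
  [1,[0,0,0],[0,0,0]],
  [1,[0,0,0],[0,0,0]],
])

```text
clock: 10.95
tool_pos: [0.475, 0.1714, 0.2596]
orientation: [-180.0, -0.0, -73.5]
force: [0.1, -0.5, -5.2]
opening: 0.0159
```

```bash
python3 delta.py .4746 .1709 .2135 -73.5; python3 - <<'E'
from h import *
sc=snapshot('scene'); cv2.imwrite('pics/s7.png',cv2.resize(sc['color'][150:310,300:460],None,fx=3.7,fy=3.7,interpolation=cv2.INTER_CUBIC))
E
```

```text
pos [0.475  0.1714 0.2596] ori [-1.7995e+02 -1.0000e-02 -7.3470e+01] q [ 42.2   3.1 -17.4   0.  -69.5  64.3] F [ 0.13 -0.51 -5.18] M [-0.133  0.134 -0.017] open 0.0159 t 10.95
shift units [-0.0016 -0.0018 -0.1843] mm [ -0.4  -0.5 -46.1] turn units [-2.0e-05  1.3e-04 -9.0e-05]
```

View pics/s7.png

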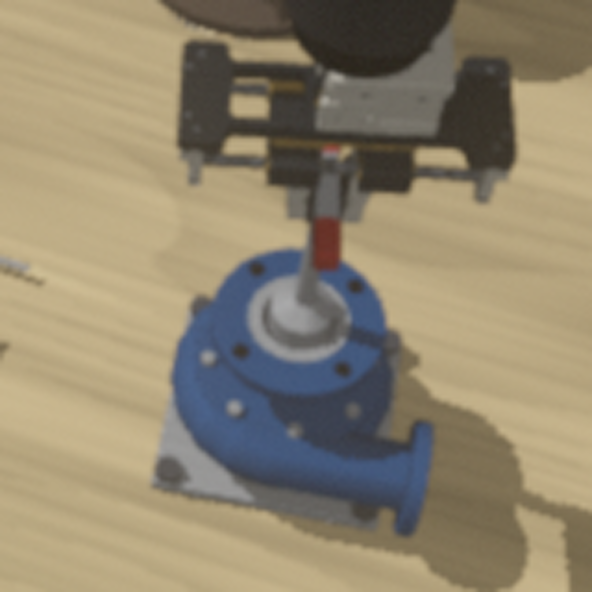

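The socket is inside the bore with no side force. Continuing down to just above the nut.

Call:
send_rows([
  [1,[-0.002,-0.002,-0.04],[0,0.0001,0]],
  [1,[0,0,-0.05],[0,0,0]],
  [1,[0,0,-0.05],[0,0,0]],
  [1,[0,0,-0.03],[0,0,0]],
  [1,[0,0,-0.01],[0,0,0]],
  [1,[0,0,0],[0,0,0]],
  [1,[0,0,0],[0,0,0]],
])

```text
clock: 11.7
tool_pos: [0.4742, 0.1706, 0.2105]
orientation: [180.0, 0.0, -73.5]
force: [-0.1, -0.9, -6.1]
opening: 0.0161
```

```bash
python3 delta.py .4746 .1709 .202 -73.5
```

```text
pos [0.4742 0.1706 0.2105] ori [ 1.7999e+02  1.0000e-02 -7.3470e+01] q [ 42.2   5.  -21.9  -0.  -63.1  64.4] F [-0.13 -0.87 -6.08] M [-0.135  0.093 -0.034] open 0.0161 t 11.7
shift units [ 0.0017  0.001  -0.0339] mm [ 0.4  0.3 -8.5] turn units [-1.e-05 -3.e-05 -7.e-05]
```

Call:
send_rows([
  [1,[0.002,0.001,-0.02],[0,0,0]],
  [1,[0,0,-0.01],[0,0,0]],
  [1,[0,0,-0.008],[0,0,0]],
  [1,[0,0,0],[0,0,0]],
])

```text
clock: 12.1
tool_pos: [0.4754, 0.1714, 0.2012]
orientation: [-179.9, 0.1, -73.5]
force: [0.4, -0.5, -4.8]
opening: 0.0156
```

```bash
python3 delta.py .4746 .1709 .198 -73.5
```

```text
pos [0.4754 0.1714 0.2012] ori [-1.7989e+02  5.0000e-02 -7.3470e+01] q [ 42.1   5.5 -22.6   0.  -61.8  64.4] F [ 0.41 -0.52 -4.81] M [-0.166  0.159 -0.037] open 0.0156 t 12.1
shift units [-0.003  -0.0019 -0.0129] mm [-0.8 -0.5 -3.2] turn units [-2.2e-04  2.5e-04 -8.0e-05]
```

Call:
send_rows([
  [1,[-0.003,-0.002,-0.006],[0,0,0]],
  [1,[0,0,-0.004],[0,0,0]],
  [1,[0,0,-0.004],[0,0,0]],
  [1,[0,0,0],[0,0,0]],
])

```text
clock: 12.5
tool_pos: [0.4752, 0.171, 0.1983]
orientation: [-179.8, 0.0, -73.4]
force: [0.4, -0.5, -4.2]
opening: 0.0156
```

Call:
send_rows([
  [1,[0,0,-0.006],[0,0,0]],
  [1,[0,0,0],[0,0,0]],
])

```text
clock: 12.7
tool_pos: [0.476, 0.1712, 0.1981]
orientation: [-179.7, 0.0, -73.4]
force: [-1.3, -0.0, -3.3]
opening: 0.0159
```

Call:
send_rows([
  [1,[0,0,-0.006],[0,0,0]],
  [1,[0,0,0],[0,0,0]],
])

```text
clock: 12.9
tool_pos: [0.4767, 0.1714, 0.1979]
orientation: [-179.6, 0.0, -73.4]
force: [-2.5, -1.1, -0.3]
opening: 0.0159
```

```bash
python3 delta.py .4746 .1709 .198 -73.5
```

```text
pos [0.4767 0.1714 0.1979] ori [-1.7956e+02  5.0000e-02 -7.3390e+01] q [ 42.2   5.6 -23.1   0.2 -61.   64.4] F [-2.55 -1.1  -0.3 ] M [-0.516  0.967 -0.014] open 0.0159 t 12.9
shift units [-0.0082 -0.002   0.0002] mm [-2.1 -0.5  0.1] turn units [-0.00047  0.00115 -0.0003 ]
```

Call:
send_rows([
  [1,[-0.008,-0.002,0],[-0.0005,0.0012,0]],
  [1,[0,0,0],[0,0,0]],
])

```text
clock: 13.1
tool_pos: [0.4749, 0.1712, 0.198]
orientation: [-180.0, 0.0, -73.4]
force: [1.7, -0.4, -0.6]
opening: 0.0158
```

```bash
python3 delta.py .4746 .1709 .198 -73.5
```

```text
pos [0.4749 0.1712 0.198 ] ori [-1.7998e+02  2.0000e-02 -7.3390e+01] q [ 42.1   5.7 -22.8  -0.  -61.5  64.5] F [ 1.67 -0.41 -0.56] M [-0.347 -0.404 -0.016] open 0.0158 t 13.1
shift units [-0.0014 -0.0011  0.    ] mm [-0.3 -0.3  0. ] turn units [-6.0e-05  3.0e-05 -3.2e-04]
```

Call:
send_rows([
  [1,[0.001,0,-0.001],[0,0,-0.007]],
  [1,[0,0,-0.001],[0,0,-0.007]],
  [1,[0,0,-0.001],[0,0,-0.007]],
])

```text
clock: 13.4
tool_pos: [0.4764, 0.1718, 0.1979]
orientation: [-179.9, 0.0, -81.1]
force: [0.3, -0.3, 0.5]
opening: 0.0159
```

```bash
python3 delta.py .4753 .1711 .198 -73.5
```

```text
pos [0.4764 0.1718 0.1979] ori [-1.7985e+02  4.0000e-02 -8.1130e+01] q [ 42.1   5.8 -22.8   0.1 -61.3  56.7] F [ 0.28 -0.33  0.55] M [-0.202  0.116  0.012] open 0.0159 t 13.4
shift units [-0.0044 -0.0027  0.0005] mm [-1.1 -0.7  0.1] turn units [-0.00019  0.00037  0.0212 ]
```

Call:
send_rows([
  [1,[-0.002,-0.001,-0.001],[-0.0001,0.0003,-0.007]],
  [1,[-0.001,-0.001,-0.001],[0,0,-0.007]],
  [1,[-0.001,-0.001,-0.001],[0,0,-0.007]],
  [1,[-0.001,-0.001,-0.001],[0,0,-0.007]],
])

```text
clock: 13.8
tool_pos: [0.4764, 0.1713, 0.1971]
orientation: [-179.8, 0.0, -91.6]
force: [0.4, -0.9, -4.0]
opening: 0.0156
```

```bash
python3 delta.py .4762 .1716 .198 -73.5
```

```text
pos [0.4764 0.1713 0.1971] ori [-1.7984e+02  4.0000e-02 -9.1600e+01] q [ 42.1   5.8 -22.9   0.1 -61.2  46.2] F [ 0.4  -0.9  -3.98] M [-0.601 -0.048 -0.03 ] open 0.0156 t 13.8
shift units [-0.0009  0.0011  0.0036] mm [-0.2  0.3  0.9] turn units [-0.00016  0.00042  0.05029]
```

It is starting to sink, with the push force falling, so I'll ease it down.

Call:
send_rows([
  [1,[-0.001,0,-0.008],[0,0.0004,0]],
  [1,[0,0,-0.008],[0,0,0]],
])

```text
clock: 14.0
tool_pos: [0.4758, 0.171, 0.192]
orientation: [179.9, -0.0, -91.6]
force: [0.9, -1.4, -4.2]
opening: 0.0158
```

```bash
python3 delta.py .4762 .1713 .195 -91.6
```

```text
pos [0.4758 0.171  0.192 ] ori [ 1.7994e+02 -2.0000e-02 -9.1590e+01] q [ 42.    6.1 -23.2  -0.  -60.8  46.4] F [ 0.92 -1.38 -4.18] M [-0.406 -0.427  0.023] open 0.0158 t 14.0
shift units [0.0015 0.0014 0.0119] mm [0.4 0.3 3. ] turn units [ 4.0e-05 -1.7e-04 -3.0e-05]
```

Call:
send_rows([
  [1,[0.001,0.001,-0.012],[0,0,0]],
  [1,[0,0,-0.01],[0,0,0]],
])

```text
clock: 14.2
tool_pos: [0.476, 0.1711, 0.1855]
orientation: [179.9, -0.0, -91.5]
force: [0.5, -0.4, -4.1]
opening: 0.016
```

```bash
python3 delta.py .4760 .1713 .1835 -91.6
```

```text
pos [0.476  0.1711 0.1855] ori [ 1.799e+02 -4.000e-02 -9.150e+01] q [ 42.    6.5 -23.7  -0.  -59.9  46.5] F [ 0.52 -0.4  -4.13] M [-0.585 -0.39   0.028] open 0.016 t 14.2
shift units [-0.      0.0009 -0.0081] mm [-0.   0.2 -2. ] turn units [ 0.00011 -0.00027 -0.00027]
```

Call:
send_rows([
  [1,[0,0.001,-0.006],[0,0,0]],
  [1,[0,0,-0.003],[0,0,0]],
])

```text
clock: 14.4
tool_pos: [0.4767, 0.1714, 0.1834]
orientation: [180.0, -0.1, -91.4]
force: [0.1, -1.4, 7.8]
opening: 0.0153
```

Call:
send_rows([
  [1,[0,0,-0.003],[0,0,0]],
  [1,[0,0,0],[0,0,0]],
])

```text
clock: 14.6
tool_pos: [0.477, 0.1714, 0.1836]
orientation: [-180.0, -0.1, -91.4]
force: [-1.2, -1.5, -1.6]
opening: 0.0156
```

```bash
python3 delta.py .4760 .1713 .1835 -91.6
```

```text
pos [0.477  0.1714 0.1836] ori [-1.7998e+02 -5.0000e-02 -9.1400e+01] q [ 42.    6.6 -23.8   0.1 -59.6  46.5] F [-1.15 -1.5  -1.61] M [-0.744  0.287 -0.005] open 0.0156 t 14.6
shift units [-0.0038 -0.0004 -0.0006] mm [-1.  -0.1 -0.1] turn units [ 1.5e-04  4.0e-05 -5.5e-04]
```

The socket is home: it rests at TCP z 0.1836 against 0.1835 expected. Now turning clockwise while watching the moment about z.

Call:
send_rows([
  [1,[-0.003,0,0],[0,0,-0.004]],
  [1,[-0.001,0,0],[0,0,-0.007]],
  [1,[-0.001,0,0],[0,0,-0.007]],
  [1,[-0.001,0,0],[0,0,-0.007]],
  [1,[-0.001,0,0],[0,0,-0.007]],
])

```text
clock: 15.1
tool_pos: [0.4756, 0.1713, 0.1837]
orientation: [-179.9, -0.0, -103.6]
force: [2.0, -2.4, -1.5]
opening: 0.0157
```

```bash
python3 delta.py .4762 .1713 .1835 -91.6
```

```text
pos [0.4756 0.1713 0.1837] ori [-1.799e+02 -3.000e-02 -1.036e+02] q [ 42.2   6.4 -24.    0.1 -59.5  34.2] F [ 1.95 -2.39 -1.55] M [-0.981 -0.694  0.082] open 0.0157 t 15.1
shift units [ 0.0024  0.     -0.0006] mm [ 0.6  0.  -0.2] turn units [0.00011 0.00027 0.03334]
```

Call:
send_rows([
  [1,[0.002,0.001,0],[0,0,-0.007]],
  [1,[0,0.001,0],[0,0,-0.007]],
  [1,[0,0,0],[0,0,-0.007]],
  [1,[0,0,0],[0,0,-0.007]],
])

```text
clock: 15.5
tool_pos: [0.4761, 0.1711, 0.1836]
orientation: [-179.9, -0.1, -114.4]
force: [0.6, -1.8, -0.7]
opening: 0.0159
```

```bash
python3 delta.py .4762 .1713 .1835 -91.6
```

```text
pos [0.4761 0.1711 0.1836] ori [-1.7986e+02 -8.0000e-02 -1.1437e+02] q [ 42.2   6.5 -24.    0.2 -59.5  23.4] F [ 0.55 -1.81 -0.72] M [-0.806 -0.163  0.116] open 0.0159 t 15.5
shift units [ 0.0004  0.0009 -0.0004] mm [ 0.1  0.2 -0.1] turn units [0.00032 0.00034 0.06325]
```

Call:
send_rows([
  [1,[0,0.002,0],[0,0.0003,-0.007]],
  [1,[0,0.001,0],[0,0,-0.007]],
  [1,[0,0.001,0],[0,0,-0.007]],
])

```text
clock: 15.8
tool_pos: [0.476, 0.1714, 0.1836]
orientation: [-179.9, -0.2, -122.4]
force: [0.9, -2.0, 0.3]
opening: 0.0159
```

```bash
python3 delta.py .4762 .1713 .1835 -91.6
```

```text
pos [0.476  0.1714 0.1836] ori [-179.92   -0.18 -122.45] q [ 42.2   6.6 -23.9   0.1 -59.7  15.3] F [ 0.93 -2.02  0.33] M [-1.126 -0.264  0.081] open 0.0159 t 15.8
shift units [ 0.0007 -0.0006 -0.0005] mm [ 0.2 -0.1 -0.1] turn units [5.500e-04 7.000e-05 8.569e-02]
```

Call:
send_rows([
  [1,[0,0,0.001],[0.0005,0,-0.007]],
  [1,[0,0,0],[0,0,-0.007]],
])

```text
clock: 16.0
tool_pos: [0.4759, 0.171, 0.1836]
orientation: [180.0, -0.1, -127.8]
force: [1.7, -2.0, 0.4]
opening: 0.0157
```

```bash
python3 delta.py .4762 .1713 .1835 -91.6
```

```text
pos [0.4759 0.171  0.1836] ori [ 1.8000e+02 -7.0000e-02 -1.2783e+02] q [ 42.1   6.5 -23.9   0.  -59.6  10.1] F [ 1.71 -1.98  0.35] M [-0.951 -0.356  0.039] open 0.0157 t 16.0
shift units [ 0.0014  0.0011 -0.0005] mm [ 0.3  0.3 -0.1] turn units [ 1.9000e-04 -8.0000e-05  1.0065e-01]
```

Call:
send_rows([
  [1,[0,0,0.001],[0,0,-0.007]],
  [1,[0,0,0],[0,0,-0.007]],
])

```text
clock: 16.2
tool_pos: [0.4758, 0.1708, 0.1836]
orientation: [-180.0, -0.1, -133.2]
force: [2.0, -2.8, -0.5]
opening: 0.0158
```

```bash
python3 delta.py .4762 .1713 .1835 -91.6
```

```text
pos [0.4758 0.1708 0.1836] ori [-1.7999e+02 -8.0000e-02 -1.3323e+02] q [ 42.1   6.5 -23.9   0.  -59.6   4.7] F [ 2.01 -2.78 -0.48] M [-0.717 -0.355  0.087] open 0.0158 t 16.2
shift units [ 0.0016  0.0022 -0.0005] mm [ 0.4  0.5 -0.1] turn units [ 2.2000e-04 -8.0000e-05  1.1564e-01]
```

Call:
send_rows([
  [1,[0.001,0.002,0],[0,0,-0.006]],
  [1,[0,0,0],[0,0,-0.004]],
])

```text
clock: 16.4
tool_pos: [0.476, 0.1709, 0.1836]
orientation: [-180.0, -0.1, -137.1]
force: [0.4, -1.3, 0.8]
opening: 0.0158
```

```bash
python3 delta.py .4762 .1713 .1835 -91.6
```

```text
pos [0.476  0.1709 0.1836] ori [-1.7997e+02 -1.0000e-01 -1.3714e+02] q [ 42.1   6.6 -23.9   0.  -59.7   0.8] F [ 0.44 -1.29  0.78] M [-0.918 -0.113  0.082] open 0.0158 t 16.4
shift units [ 0.0009  0.0014 -0.0005] mm [ 0.2  0.4 -0.1] turn units [ 3.000e-04 -4.000e-05  1.265e-01]
```

Call:
send_rows([
  [1,[0.001,0.002,0],[0,0,-0.006]],
  [1,[0,0,0],[0,0,-0.004]],
])

```text
clock: 16.6
tool_pos: [0.476, 0.1711, 0.1836]
orientation: [-180.0, -0.1, -141.0]
force: [0.5, -1.8, 0.1]
opening: 0.0158
```

```bash
python3 delta.py .4762 .1713 .1835 -91.6
```

```text
pos [0.476  0.1711 0.1836] ori [-1.7996e+02 -1.3000e-01 -1.4097e+02] q [ 42.1   6.6 -23.8   0.  -59.7  -3.1] F [ 0.47 -1.83  0.15] M [-1.04  -0.033  0.117] open 0.0158 t 16.6
shift units [ 0.0007  0.0009 -0.0005] mm [ 0.2  0.2 -0.1] turn units [ 4.0000e-04 -6.0000e-05  1.3715e-01]
```

Mz reads 0.117, so I'll continue with about 2° per step.

Call:
send_rows([
  [1,[0.001,0.001,0],[0,0,-0.006]],
  [1,[0,0,0],[0,0,0]],
])

```text
clock: 16.8
tool_pos: [0.476, 0.171, 0.1836]
orientation: [-180.0, -0.2, -143.3]
force: [1.2, -1.7, 0.6]
opening: 0.0159
```

```bash
python3 delta.py .4762 .1713 .1835 -91.6
```

```text
pos [0.476  0.171  0.1836] ori [-1.7995e+02 -1.6000e-01 -1.4329e+02] q [ 42.1   6.6 -23.8   0.  -59.7  -5.4] F [ 1.22 -1.74  0.63] M [-0.942  0.009  0.118] open 0.0159 t 16.8
shift units [ 0.0006  0.0011 -0.0004] mm [ 0.2  0.3 -0.1] turn units [ 4.700e-04 -9.000e-05  1.436e-01]
```

Call:
send_rows([
  [1,[0,0.001,0],[0,0,-0.006]],
  [1,[0,0,0],[0,0,0]],
])

```text
clock: 17.0
tool_pos: [0.476, 0.1711, 0.1836]
orientation: [-179.9, -0.2, -145.4]
force: [0.7, -2.4, 0.6]
opening: 0.0157
```

```bash
python3 delta.py .4762 .1713 .1835 -91.6
```

```text
pos [0.476  0.1711 0.1836] ori [-1.7994e+02 -1.7000e-01 -1.4542e+02] q [ 42.1   6.6 -23.8   0.  -59.7  -7.5] F [ 0.72 -2.35  0.6 ] M [-0.953 -0.055  0.134] open 0.0157 t 17.0
shift units [ 0.001   0.0006 -0.0005] mm [ 0.2  0.2 -0.1] turn units [ 5.000e-04 -9.000e-05  1.495e-01]
```

```bash
cat > avg.py <<'E'
from h import *
m=[];f=[]
for i in range(6):
    o=sensors.get_obs();m.append(o['moment'][2]);f.append(o['force']); snapshot('top')
o=sensors.get_obs()
print('Mz',np.round(m,3),'mean',np.mean(m).round(3),'F',np.mean(f,0).round(2),'yaw',o['orientation'].round(2),o['tool_pos'].round(4),o['clock'])
E
python3 avg.py
```

```text
Mz [0.134 0.071 0.115 0.06  0.052 0.107] mean 0.09 F [ 0.67 -2.35  0.35] yaw [-1.7995e+02 -1.7000e-01 -1.4539e+02] [0.476  0.1712 0.1836] 17.3
```

Call:
send_rows([
  [1,[0,0.001,0],[0,0,-0.006]],
  [1,[0,0,0],[0,0,0]],
])

```text
clock: 17.5
tool_pos: [0.4759, 0.1713, 0.1836]
orientation: [-179.9, -0.2, -147.5]
force: [-0.3, -2.2, 0.5]
opening: 0.0159
```

```bash
python3 avg.py
```

```text
Mz [0.087 0.085 0.07  0.042 0.113 0.066] mean 0.077 F [ 0.42 -2.2   0.38] yaw [-1.7994e+02 -1.7000e-01 -1.4751e+02] [0.4759 0.1713 0.1836] 17.8
```

Call:
send_rows([
  [1,[0,0,0],[0,0,-0.006]],
  [1,[0,0,0],[0,0,-0.004]],
  [1,[0,0,0],[0,0,0]],
])

```text
clock: 18.1
tool_pos: [0.4759, 0.1713, 0.1836]
orientation: [-179.9, -0.2, -151.2]
force: [0.2, -2.7, -0.4]
opening: 0.016
```

```bash
python3 avg.py
```

```text
Mz [0.042 0.139 0.045 0.103 0.056 0.068] mean 0.076 F [ 0.27 -2.7   0.55] yaw [-179.94   -0.18 -151.15] [0.4759 0.1713 0.1836] 18.4
```

Call:
send_rows([
  [1,[0,0,0],[0,0,-0.006]],
  [1,[0,0,0],[0,0,0]],
])

```text
clock: 18.6
tool_pos: [0.4759, 0.1713, 0.1836]
orientation: [-179.9, -0.2, -153.3]
force: [0.1, -2.0, -0.2]
opening: 0.0157
```

```bash
python3 avg.py
```

```text
Mz [0.095 0.047 0.089 0.128 0.104 0.103] mean 0.094 F [ 0.22 -2.32  0.38] yaw [-179.94   -0.18 -153.28] [0.4759 0.1713 0.1836] 18.9
```

Call:
send_rows([
  [1,[0,0,0],[0,0,-0.006]],
  [1,[0,0,0],[0,0,0]],
])

```text
clock: 19.1
tool_pos: [0.4759, 0.1713, 0.1836]
orientation: [-179.9, -0.2, -155.4]
force: [0.3, -2.0, 0.4]
opening: 0.0159
```

```bash
python3 avg.py
```

```text
Mz [0.169 0.121 0.125 0.124 0.105 0.158] mean 0.134 F [ 0.69 -2.19  0.62] yaw [-179.94   -0.18 -155.39] [0.4759 0.1713 0.1836] 19.4
```

Call:
send_rows([
  [1,[0,0,0],[0,0,-0.006]],
  [1,[0,0,0],[0,0,0]],
])

```text
clock: 19.6
tool_pos: [0.4759, 0.1713, 0.1836]
orientation: [-179.9, -0.2, -157.6]
force: [0.2, -2.8, 1.7]
opening: 0.0157
```

```bash
python3 avg.py
```

```text
Mz [0.22  0.208 0.179 0.147 0.161 0.205] mean 0.187 F [ 0.08 -2.62  0.88] yaw [-179.94   -0.18 -157.51] [0.4759 0.1713 0.1836] 19.9
```

Call:
send_rows([
  [1,[0,0,0],[0,0,-0.003]],
  [1,[0,0,0],[0,0,0]],
  [1,[0,0,0],[0,0,0]],
])

```text
clock: 20.2
tool_pos: [0.4759, 0.1713, 0.1836]
orientation: [-179.9, -0.2, -158.7]
force: [-0.0, -2.8, 0.4]
opening: 0.0155
```

```bash
python3 avg.py
```

```text
Mz [0.262 0.148 0.247 0.201 0.152 0.127] mean 0.189 F [ 0.43 -2.63  0.48] yaw [-179.94   -0.18 -158.66] [0.4759 0.1713 0.1836] 20.5
```

Snug: Mz is about 0.19 N m, and both the moment and the angle put it at 0.18–0.20. Now relaxing by about 14°, which covers the elastic twist plus part of the socket play, then lifting.

Call:
send_rows([
  [1,[0,0.001,0],[0,0,0.008]],
  [1,[0,0.001,0],[0,0,0.008]],
  [1,[0,0,0],[0,0,0.008]],
  [1,[0,0,0],[0,0,0.008]],
  [1,[0,0,0],[0,0,0.006]],
  [1,[0,0,0],[0,0,0]],
])

```text
clock: 21.1
tool_pos: [0.4759, 0.1714, 0.1836]
orientation: [-179.9, -0.2, -144.5]
force: [1.5, -2.2, 0.5]
opening: 0.0156
```

```bash
python3 avg.py; python3 delta.py .4759 .1713 .20 -146
```

```text
Mz [ 0.007 -0.047 -0.034 -0.063 -0.019 -0.019] mean -0.029 F [ 0.48 -2.22  0.38] yaw [-179.92   -0.2  -144.58] [0.4759 0.1714 0.1836] 21.4
pos [0.4759 0.1714 0.1836] ori [-179.92   -0.2  -144.58] q [ 42.1   6.6 -23.8   0.1 -59.8  -6.7] F [ 0.88 -2.89  1.18] M [-1.141 -0.043 -0.078] open 0.0155 t 21.4
shift units [-0.0002 -0.0005  0.0655] mm [-0.  -0.1 16.4] turn units [ 0.0005  -0.00031 -0.00396]
```

Call:
send_rows([
  [1,[0,-0.002,0.01],[0,0,0]],
  [1,[0,0,0.02],[0,0,0]],
  [1,[0,0,0.02],[0,0,0]],
  [1,[0,0,0.02],[0,0,0]],
])

```text
clock: 21.8
tool_pos: [0.4747, 0.1712, 0.1997]
orientation: [180.0, -0.3, -144.7]
force: [-0.6, 0.2, -4.8]
opening: 0.0153
```

```bash
python3 delta.py .4759 .1712 .25 -146
```

```text
pos [0.4747 0.1712 0.1997] ori [ 179.97   -0.35 -144.66] q [ 42.1   5.8 -22.4  -0.1 -62.1  -6.7] F [-0.57  0.22 -4.84] M [ 0.121  0.44  -0.007] open 0.0153 t 21.8
shift units [ 4.60e-03 -1.00e-04  2.01e-01] mm [ 1.2 -0.  50.3] turn units [ 0.00049 -0.00084 -0.00371]
```

Clear of the nut. Lifting out now, correcting the sideways drift as I go.

Call:
send_rows([
  [1,[0.006,0,0.04],[0.0005,-0.0008,0]],
  [1,[0.002,0,0.06],[0,0,0]],
  [1,[0.002,0,0.06],[0,0,0]],
  [1,[0.002,0,0.06],[0,0,0]],
  [1,[0.002,0,0.06],[0,0,0]],
  [1,[0.002,0,0.08],[0,0,0]],
  [1,[0,0,0.1],[0,0,0]],
  [1,[0,0,0.1],[0,0,0]],
  [1,[0,0,0.05],[0,0,0]],
  [1,[0,0,0],[0,0,0]],
])

```text
clock: 22.8
tool_pos: [0.4764, 0.1719, 0.3655]
orientation: [179.7, 0.3, -144.7]
force: [-0.6, -0.4, -4.7]
opening: 0.016
```

```bash
python3 delta.py .5449 -.3088 .34 -73.5; python3 - <<'E'
from h import *
sc=snapshot('scene'); cv2.imwrite('pics/s8.png',sc['color'])
E
```

```text
pos [0.4764 0.1719 0.3655] ori [ 179.73    0.35 -144.66] q [ 41.9   0.6  -6.3  -0.2 -82.7  -6.5] F [-0.56 -0.44 -4.71] M [-0.134  0.28   0.009] open 0.016 t 22.8
shift units [ 0.2741 -1.9229 -0.1019] mm [  68.5 -480.7  -25.5] turn units [-0.00124 -0.00043  0.19765]
```

View pics/s8.png

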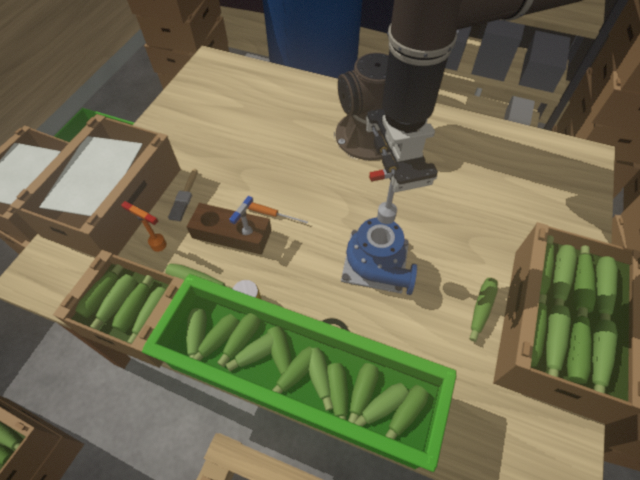

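The scene view shows the wrench clear of the pump (socket near (387,212)), the left hole empty at (210,220) and everything else in place. Returning to the rack.

Call:
send_rows([
  [1,[0.012,-0.08,0],[0,0,0.018]],
  [1,[0.02,-0.14,0],[0,0,0.018]],
  [1,[0.024,-0.17,0],[0,0,0.018]],
  [1,[0.024,-0.17,0],[0,0,0.018]],
  [1,[0.024,-0.17,0],[0,0,0.018]],
  [1,[0.024,-0.17,0],[0,0,0.018]],
  [1,[0.024,-0.17,0],[0,0,0.018]],
  [1,[0.024,-0.17,0],[0,0,0.018]],
  [1,[0.024,-0.17,0],[0,0,0.018]],
  [1,[0.024,-0.17,0],[0,0,0.018]],
  [1,[0.02,-0.12,0],[0,0,0.018]],
  [1,[0,0,0],[0,0,0]],
])

```text
clock: 24.05
tool_pos: [0.5303, -0.2671, 0.3504]
orientation: [178.7, 0.5, -70.1]
force: [0.2, 2.4, -5.6]
opening: 0.0159
```

```bash
python3 delta.py .5449 -.3088 .30 -73.5
```

```text
pos [ 0.5303 -0.2671  0.3504] ori [178.73   0.49 -70.06] q [ -7.8  10.6   2.9   0.2 -83.6 117.7] F [ 0.18  2.44 -5.62] M [ 1.214 -0.369 -0.051] open 0.0159 t 24.05
shift units [ 0.0584 -0.1668 -0.2017] mm [ 14.6 -41.7 -50.4] turn units [-0.0002  -0.00379 -0.00958]
```

Call:
send_rows([
  [1,[0.02,-0.06,0],[0,-0.0038,-0.0096]],
  [1,[0.02,-0.06,-0.02],[0,0,0]],
  [1,[0.015,-0.04,-0.05],[0,0,0]],
  [1,[0,0,0],[0,0,0]],
  [1,[0,0,0],[0,0,0]],
])

```text
clock: 24.55
tool_pos: [0.543, -0.3084, 0.3251]
orientation: [179.6, 0.5, -73.6]
force: [-0.1, 0.1, -4.4]
opening: 0.016
```

```bash
python3 delta.py .5449 -.3088 .24 -73.5
```

```text
pos [ 0.543  -0.3084  0.3251] ori [179.61   0.47 -73.59] q [-11.9  13.6   3.8  -0.2 -80.7 118.3] F [-0.06  0.06 -4.39] M [-0.366  0.009  0.033] open 0.016 t 24.55
shift units [ 0.0076 -0.0016 -0.3403] mm [  1.9  -0.4 -85.1] turn units [-0.00095 -0.0014   0.00023]
```

Call:
send_rows([
  [1,[0.006,-0.001,-0.05],[-0.0009,-0.0014,0.0002]],
  [1,[-0.001,0,-0.1],[0,0,0]],
  [1,[-0.001,0,-0.1],[0,0,0]],
  [1,[-0.001,0,-0.08],[0,0,0]],
  [1,[-0.001,0,-0.03],[0,0,0]],
  [1,[0,0,0],[0,0,0]],
  [1,[0,0,0],[0,0,0]],
])

```text
clock: 25.25
tool_pos: [0.5444, -0.305, 0.2334]
orientation: [-179.9, -0.0, -73.1]
force: [-0.2, -0.8, -4.5]
opening: 0.0156
```

```bash
python3 delta.py .5449 -.3088 .2165 -73.5; python3 - <<'E'
from h import *
sc=snapshot('scene'); cv2.imwrite('pics/s9.png',cv2.resize(sc['color'][130:270,150:310],None,fx=4,fy=4,interpolation=cv2.INTER_CUBIC))
sc=snapshot('wrist'); cv2.imwrite('pics/w9.png',sc['color'])
E
```

```text
pos [ 0.5444 -0.305   0.2334] ori [-1.7994e+02 -2.0000e-02 -7.3070e+01] q [-11.4  15.5  -5.6  -0.  -68.8 118.3] F [-0.24 -0.82 -4.51] M [-0.122  0.032  0.007] open 0.0156 t 25.25
shift units [ 0.0019 -0.0151 -0.0675] mm [  0.5  -3.8 -16.9] turn units [ 1.00e-05  1.90e-04 -1.18e-03]
```

View pics/s9.png

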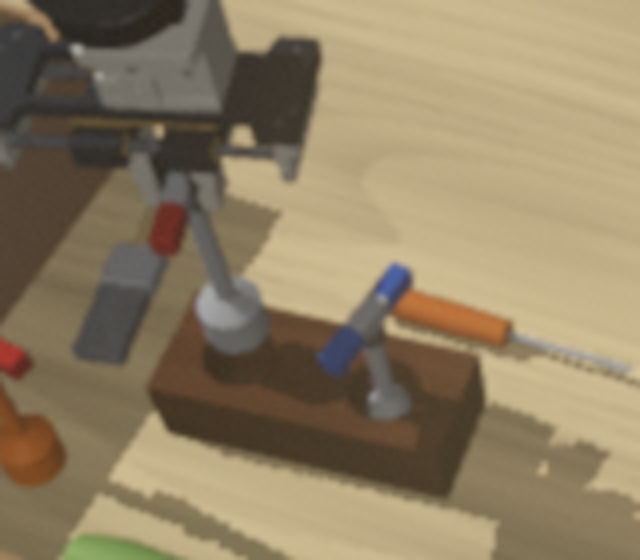

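View pics/w9.png

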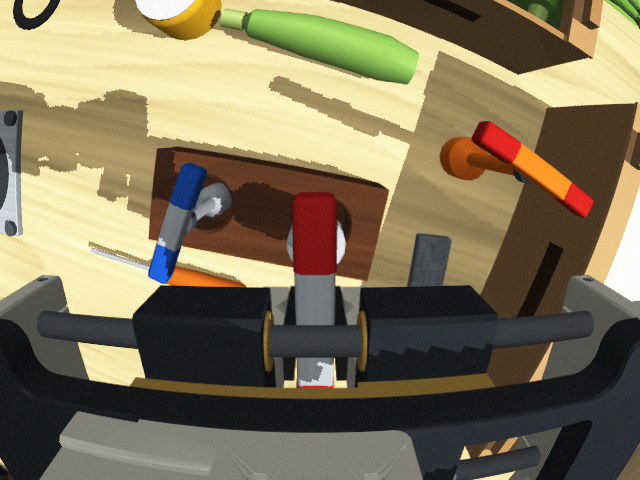

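The scene view shows the socket over the left hole, around (235,330) in the crop. Correcting the −4 mm error in y, then going down.

Call:
send_rows([
  [1,[0.002,-0.015,-0.01],[0,0,-0.0012]],
  [1,[0,0,-0.04],[0,0,0]],
  [1,[0,0,-0.03],[0,0,0]],
  [1,[0,0,0],[0,0,0]],
  [1,[0,0,0],[0,0,0]],
])

```text
clock: 25.85
tool_pos: [0.546, -0.3098, 0.2141]
orientation: [-179.7, -0.2, -73.6]
force: [-0.9, -0.3, -4.6]
opening: 0.0159
```

```bash
python3 delta.py .5449 -.3088 .195 -73.5
```

```text
pos [ 0.546  -0.3098  0.2141] ori [-1.7972e+02 -1.6000e-01 -7.3570e+01] q [-11.8  16.4  -6.9   0.  -66.3 118.2] F [-0.9  -0.3  -4.64] M [-0.138  0.123 -0.078] open 0.0159 t 25.85
shift units [-0.0042  0.0041 -0.0763] mm [ -1.1   1.  -19.1] turn units [0.0002  0.00086 0.0002 ]
```

Call:
send_rows([
  [1,[-0.005,0.004,-0.015],[0.0002,0.0009,0.0002]],
  [1,[-0.001,0,-0.03],[0,0,0]],
  [1,[-0.001,0,-0.02],[0,0,0]],
  [1,[0,0,0],[0,0,0]],
  [1,[0,0,0],[0,0,0]],
])

```text
clock: 26.35
tool_pos: [0.544, -0.3087, 0.1962]
orientation: [179.9, 0.0, -73.5]
force: [-1.0, -0.2, -5.3]
opening: 0.0158
```

```bash
python3 delta.py .5449 -.3088 .165 -73.5
```

```text
pos [ 0.544  -0.3087  0.1962] ori [ 1.7994e+02  3.0000e-02 -7.3490e+01] q [-11.7  17.1  -8.3   0.  -64.6 118.2] F [-0.97 -0.21 -5.25] M [-0.142  0.134 -0.006] open 0.0158 t 26.35
shift units [ 0.0037 -0.0005 -0.1248] mm [  0.9  -0.1 -31.2] turn units [-2.0e-05 -1.9e-04 -4.0e-05]
```

Inside the hole (mouth 0.055) with no contact. Down to the floor.

Call:
send_rows([
  [1,[0.002,0,-0.03],[0,0,0]],
  [1,[-0.001,0,-0.04],[0,0,0]],
  [1,[-0.001,0,-0.04],[0,0,0]],
  [1,[0,0,-0.02],[0,0,0]],
  [1,[0,0,0],[0,0,0]],
])

```text
clock: 26.85
tool_pos: [0.5438, -0.3085, 0.1605]
orientation: [179.9, 0.0, -73.5]
force: [-1.0, 0.9, -4.2]
opening: 0.0155
```

```bash
python3 delta.py .5449 -.3088 .1515 -73.5
```

```text
pos [ 0.5438 -0.3085  0.1605] ori [ 1.7993e+02  4.0000e-02 -7.3490e+01] q [-11.7  18.7 -11.   -0.  -60.3 118.2] F [-1.02  0.92 -4.16] M [-0.129  0.199 -0.067] open 0.0155 t 26.85
shift units [ 0.0045 -0.001  -0.036 ] mm [ 1.1 -0.3 -9. ] turn units [-6.0e-05 -2.3e-04 -2.0e-05]
```

Call:
send_rows([
  [1,[0.004,0,-0.018],[0,0,0]],
  [1,[0,0,-0.012],[0,0,0]],
  [1,[0,0,-0.005],[0,0,0]],
  [1,[0,0,0],[0,0,0]],
])

```text
clock: 27.25
tool_pos: [0.5459, -0.3092, 0.1524]
orientation: [-180.0, -0.1, -73.5]
force: [0.6, 0.2, -5.0]
opening: 0.0158
```

```bash
python3 delta.py .5449 -.3088 .1515 -73.5
```

```text
pos [ 0.5459 -0.3092  0.1524] ori [-1.7999e+02 -8.0000e-02 -7.3460e+01] q [-1.170e+01  1.920e+01 -1.150e+01  1.000e-01 -5.930e+01  1.182e+02] F [ 0.6   0.22 -4.99] M [ 0.117  0.129 -0.036] open 0.0158 t 27.25
shift units [-0.0039  0.0018 -0.0038] mm [-1.   0.4 -0.9] turn units [ 2.0e-04  8.0e-05 -1.2e-04]
```

Call:
send_rows([
  [1,[-0.004,0.001,-0.004],[0,0,0]],
  [1,[0,0,-0.003],[0,0,0]],
  [1,[0,0,0],[0,0,0]],
])

```text
clock: 27.55
tool_pos: [0.5457, -0.3095, 0.1522]
orientation: [-179.9, -0.2, -73.4]
force: [-0.6, -0.3, -4.6]
opening: 0.0157
```

```bash
python3 delta.py .5449 -.3088 .1515 -73.5
```

```text
pos [ 0.5457 -0.3095  0.1522] ori [-179.87   -0.19  -73.44] q [-1.170e+01  1.910e+01 -1.160e+01  1.000e-01 -5.900e+01  1.182e+02] F [-0.61 -0.25 -4.56] M [ 0.044  0.249 -0.014] open 0.0157 t 27.55
shift units [-0.0032  0.0027 -0.0029] mm [-0.8  0.7 -0.7] turn units [ 0.0004   0.00051 -0.00017]
```

Call:
send_rows([
  [1,[-0.003,0.002,-0.006],[0.0004,0.0005,0]],
  [1,[0,0,-0.004],[0,0,0]],
  [1,[0,0,0],[0,0,0]],
])

```text
clock: 27.85
tool_pos: [0.546, -0.3098, 0.1522]
orientation: [-179.9, -0.2, -73.4]
force: [-0.8, 1.0, -1.9]
opening: 0.016
```

```bash
python3 delta.py .5449 -.3088 .1515 -73.5; python3 avg.py
```

```text
pos [ 0.546  -0.3098  0.1522] ori [-1.7986e+02 -1.6000e-01 -7.3390e+01] q [-1.170e+01  1.920e+01 -1.160e+01  1.000e-01 -5.910e+01  1.183e+02] F [-0.8   0.99 -1.88] M [ 0.187  0.516 -0.017] open 0.016 t 27.85
shift units [-0.0044  0.004  -0.0029] mm [-1.1  1.  -0.7] turn units [ 0.00031  0.00049 -0.00029]
Mz [-0.017 -0.029  0.018  0.006  0.041  0.003] mean 0.004 F [-1.14  0.4   0.74] yaw [-1.7986e+02 -1.7000e-01 -7.3380e+01] [ 0.5462 -0.3099  0.1522] 28.15
```

On the floor: the weight has come off the tool and z is 0.1522, against 0.1515 at the start. Releasing.

Call:
send_rows([
  [1,[-0.004,0.003,0],[0.0003,0.0005,0]],
  [0.6,[0,0,0],[0,0,0]],
  [0.4,[0,0,0],[0,0,0]],
  [0.2,[0,0,0],[0,0,0]],
  [0,[0,0,0],[0,0,0]],
  [0,[0,0,0],[0,0,0]],
  [0,[0,0,0],[0,0,0]],
  [0,[0,0,0],[0,0,0]],
])

```text
clock: 28.95
tool_pos: [0.546, -0.3092, 0.1518]
orientation: [-180.0, -0.0, -73.4]
force: [0.4, -0.1, 0.3]
opening: 0.0662
```

```bash
python3 delta.py .5449 -.3088 .1515 -73.5
```

```text
pos [ 0.546  -0.3092  0.1518] ori [-1.7995e+02 -4.0000e-02 -7.3370e+01] q [-11.7  19.3 -11.5   0.  -59.2 118.3] F [ 0.43 -0.12  0.34] M [-0.14   0.068  0.018] open 0.0662 t 28.95
shift units [-0.0044  0.0018 -0.0012] mm [-1.1  0.4 -0.3] turn units [ 8.0e-05  1.6e-04 -3.5e-04]
```

Call:
send_rows([
  [0,[0,0,0],[0,0,0]],
  [0,[0,0,0],[0,0,0]],
  [0,[0,0,0.03],[0,0,0]],
  [0,[0,0,0.06],[0,0,0]],
  [0,[0,0,0.1],[0,0,0]],
  [0,[0,0,0.15],[0,0,0]],
  [0,[0,0,0.15],[0,0,0]],
  [0,[0,0,0.15],[0,0,0]],
  [0,[-0.1,0,0.15],[0,0,0]],
  [0,[-0.15,0.1,0.05],[0,0,0]],
  [0,[-0.15,0.1,0],[0,0,0]],
  [0,[-0.1,0.1,0],[0,0,0]],
])

```text
clock: 30.15
tool_pos: [0.417, -0.2344, 0.3719]
orientation: [179.9, -0.1, -73.5]
force: [0.9, 1.0, 1.3]
opening: 0.0877
```

Call:
send_rows([
  [0,[0,0,0],[0,0,0]],
  [0,[0,0,0],[0,0,0]],
])

```text
clock: 30.35
tool_pos: [0.4139, -0.2326, 0.3758]
orientation: [-179.7, -0.2, -73.4]
force: [0.7, 0.4, 0.0]
opening: 0.0876
```

```bash
python3 - <<'E'
from h import *
for n in ('scene','top','wrist'):
    c=snapshot(n); np.save(f'pics/{n}f.npy',c,allow_pickle=True); cv2.imwrite(f'pics/{n}f.png',c['color'])
    if n!='wrist':
        hsv=cv2.cvtColor(c['color'],cv2.COLOR_BGR2HSV); m=cv2.inRange(hsv,(0,150,100),(5,255,255)); k,l,st,ce=cv2.connectedComponentsWithStats(m)
        for i in range(1,k):
            if st[i,4]>15: print(n,st[i].tolist(),ce[i].round(1),onz(c,*ce[i],.17).round(4))
E
```

```text
scene [201, 177, 6, 7, 33] [203.7 180.2] [ 0.4994 -0.3287  0.17  ]
scene [122, 201, 10, 9, 55] [126.2 205. ] [ 0.6467 -0.4773  0.17  ]
scene [194, 201, 7, 10, 53] [196.9 205.2] [ 0.5809 -0.3034  0.17  ]
scene [145, 214, 11, 9, 59] [149.9 218.1] [ 0.6604 -0.3957  0.17  ]
top [464, 195, 12, 8, 66] [469.8 198.4] [ 0.653  -0.3942  0.17  ]
top [496, 200, 12, 8, 71] [501.8 203.6] [ 0.64   -0.4771  0.17  ]
top [430, 221, 9, 11, 65] [433.7 225.9] [ 0.5804 -0.2992  0.17  ]
top [440, 251, 6, 3, 16] [442.8 252.1] [ 0.5125 -0.3216  0.17  ]
```

View pics/scenef.png

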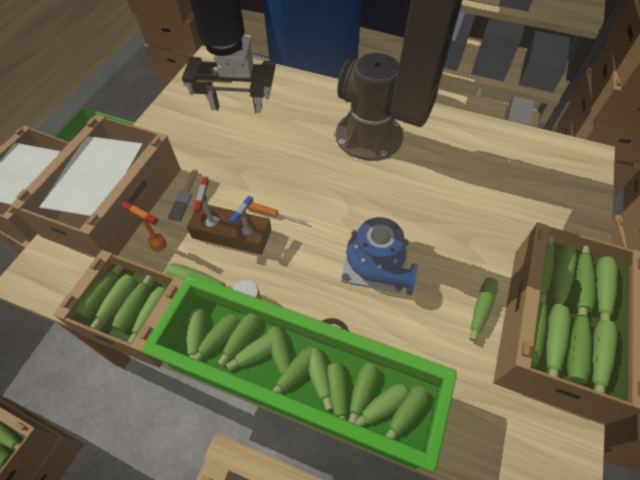

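View pics/topf.png

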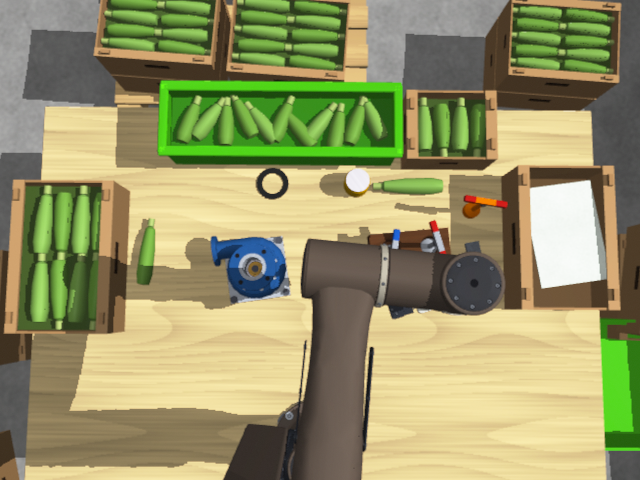

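The final views show the wrench standing upright in its own hole, within about 3 mm of where it started, with the other items unmoved. Last check is the bar height and shaft tilt.

```bash
python3 - <<'E'
from h import *
for a in ('scene0','scenef'):
    c=np.load(f'pics/{a}.npy',allow_pickle=True).item(); hsv=cv2.cvtColor(c['color'],cv2.COLOR_BGR2HSV)
    m=cv2.inRange(hsv,(0,150,100),(5,255,255)); m[:,:180]=0
    v,u=np.nonzero(m[:, :220]); P=np.array([pt(c,x,y) for x,y in zip(u,v)])
    for s in (v<192,v>=192): print(a,np.median(P[s],0).round(4))
a=np.load('pics/scene0.npy',allow_pickle=True).item()['color'];b=np.load('pics/scenef.npy',allow_pickle=True).item()['color']
cv2.imwrite('pics/cmp.png',np.hstack([cv2.resize(x[160:280,160:290],None,fx=3,fy=3) for x in (a,b)]))
print(sensors.get_obs()['force'])
E
```

```text
scene0 [ 0.5069 -0.3199  0.1794]
scene0 [ 0.5889 -0.2953  0.1794]
scenef [ 0.5053 -0.3231  0.1791]
scenef [ 0.5858 -0.2987  0.1783]
[-0.26115833  0.27674777  0.13584723]
```

View pics/cmp.png

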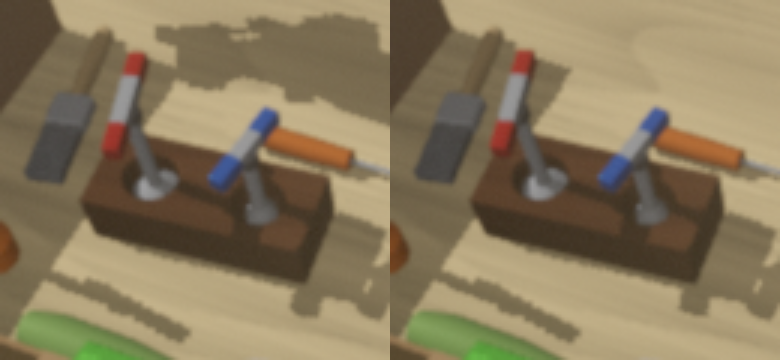

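The before and after crops match, and both grips sit at the same height within 1 mm, so the wrench is upright. Handing in.

```bash
python3 -c "
from plant import order
print(order.close_job())"
```

```text
the job is handed in; nothing more can be done
None
```

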